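# Load the UV curing box and start it

### The job

Cure the coating on the angle brackets standing on the bench, however many there are: swing the lid of the aluminium UV box up until it stays open by itself and let go, tip each bracket over its heel off its short leg onto its long leg and set them all side by side flat on the floor of the box, long leg down with the amber patch facing up to the lamps. Then shut the lid fully and press the green start button on the blue controller all the way in; do not press the red stop button, and leave the other things on the bench where they are.

Things in the scene. Friction and masses are not known exactly. Their poses are not given: they have to be found in the camera images.
- uvbox: fixed aluminium UV curing box, outside 320 (x) x 210 (y) x 85 mm (z, without the lid), walls 6 mm. Origin at the centre of its underside; the inner floor (dark liner) is at z = 10 mm, inside 308 x 198 mm. The lid's hinge runs along the +y rim, the lid's grip is on the -y side.
- lid (a joint): lid angle: 0 shut, grows as the front (-y) edge swings up and over towards +y, stop at 1.85 rad. Slab 320 x 212 x 14 mm, about 0.55 kg, damped hinge (0.35 N m s/rad), no friction or spring: below about 1.50 rad it sinks shut, beyond that it sinks back on to its stop and stays open
- lid_grip (a point): centre of the blue grip on the lid's front edge, moving with the lid: 36 mm wide along the hinge (its x axis), 16 mm thick, sticking out 45 mm; this point is 28 mm beyond the lid's edge, mid-width, mid-thickness. Jaws coming from above and closing along the hinge direction straddle it at every lid angle, and it can pivot between them
- lid_hinge (a point): fixed point at the middle of the hinge axis (which is along the box's x): 105 mm along the box's +y from its origin, 85 mm above the bench. With the lid at angle a, lid_grip lies (240 cos a - 8 sin a) mm along the box's -y from it and (240 sin a + 8 cos a) mm above it
- bracket1: aluminium angle bracket, 0.08-0.16 kg, legs 9 mm thick, 45 mm wide (y +-22.5). Origin at the outer heel edge, mid-width; long leg x 0..9, z 0..80 mm; short leg x 0..50, z 0..9 mm. Starts standing on its short leg (z up), amber patch (touch-dry) on the long leg's +x face. Tipped about the heel towards its -x (balance at about 25 deg) it lands on the long leg: x up, patch up, short leg standing. May be absent (None)
- bracket2: as bracket1
- bracket3: as bracket1
- bracket4: as bracket1
- controller: fixed blue controller, 130 (y) x 100 mm, flat top 50 mm above the bench, sloped screen on its -x side; origin at the centre of its underside
- start (a joint): green start button, travel 6 mm downward (0 released, 0.006 fully pressed), 4 N fully down, springs back
- start_top (a point): centre of the top of the green button (22 mm across), 72 mm above the bench when released; it stands 10 mm proud of a black bezel 38 mm across
- stop (a joint): red stop button of the same make, 72 mm from the green one along the controller's -y; not to be pressed
- tape: roll of cream tape, 84 mm across, 25 mm high; a bystander, to be left alone; origin at its underside
- bottle: amber bottle, 48 mm across, 100 mm high; a bystander, to be left alone; origin at its underside
- screwdriver: orange screwdriver lying down, 170 mm long; a bystander, to be left alone; origin at its underside
- mug: white mug, 80 mm across, 90 mm high; a bystander, to be left alone; origin at its underside
- cutters: side cutters with blue handles lying down, about 125 x 65 mm, 16 mm high; a bystander, to be left alone; origin at its underside
- meter: dark hand multimeter lying down, 150 x 75 x 48 mm; a bystander, to be left alone; origin at its underside
Not all that is in view belongs to the job. Leave any pink or turquoise look-alike of the bracket1 alone.

How it is judged:
By the outcome, as a careful person would: the job done as asked, in the order asked, and still so for the second after the job is handed in, with the robot touching nothing.
Of bracket1, bracket2, bracket3, bracket4 only 2 to 4 are there at a start; the rules pass over those that are not, and their reading is None.
At some moment in a run one of bracket1, bracket2, bracket3, bracket4 may be knocked a few centimetres aside while the robot is not near it.
Once in a run the grip may slacken for a moment while it holds something.
It also fails if it takes over 210 s, if anything falls off the work surface, if the arm or the gripper's body presses on something with over 40 N, if the wrist force passes 120 N, or if a joint passes its speed limit or range.

### The arm

A 6-joint arm with a two-finger parallel gripper is mounted at the origin on the work surface. World frame = base frame: x ahead of the robot, y to its left, z up, the work surface at z = 0. Lengths are in m, angles in rad, forces in N, time in s.
With the tool pointing down it reaches from about 0.375 to 0.9 m from the base axis. Payload 3.1 kg.
Tool frame: the origin (TCP) lies at the very end of the fingers, on their centre line; the grasp point (between the pads) lies 19 mm behind it; z points along the fingers, y is the direction in which the jaws open and shut (so a half turn about z gives the same grasp; the last joint's range is limited). The gripper opens to 87 mm and grips with 3 to 60 N. Pads are 19 mm wide; open, the fingers measure 117 mm over their backs; the gripper's body (75 mm by 190 mm) begins 51 mm behind the grasp point.
Start: joints at [-1.52, 0.527, 1.433, -0, 1.181, -0.178], TCP at [0.142, -0.609, 0.223] pointing down, gripper open.
Joint ranges: [-3.08, 3.08], [-0.75, 2.2], [0.22, 2.44], [-1.43, 4.57], [0, 2.65], [-2.85, 2.85]. Speed limits (rad/s): [2.79, 2.79, 3.14, 3.14, 3.14, 3.14].

### API

Orientations are given as a unit quaternion [x, y, z, w].
In Python, from rig import robot gives the robot as it stands.
- The arm moves only by the tool arm_command, never from a script. Its argument "targets" is a list of rows, each a list of 5 numbers: the shift along the tool's x, y, z in cm, then the turn about the tool's z in rad, then the finger opening in cm, from 0 to 8.7. In form: [[dx, dy, dz, spin, hand], ...]. A call has 1 to 5 rows; each row is the pose to reach, as a shift and turn from the pose commanded when the call began, along the tool's axes at that moment; what a row does not reach only later rows make up. A row lasts 1/8 s, in which the tool goes at most 62.5 mm and 10.7 degrees, less where a joint would pass 70% of its speed; a pose out of reach is approached as far as the arm can. A call with a gripper value outside its range is refused whole. The fingers move at their own pace and stop on an object; "newtons" is the grip in N (left out, the last holds). Time passes only in rows, so rows that repeat a pose let the fingers close. It gives the time, the measured TCP pose, the force and the opening at its end, in the units of the state.
- robot.get_obs(): the state, without advancing time (a new reading comes with each control period).
- robot.camera(name): name is "scene" or "top" or "wrist"; returns (picture, depth): 480x640x3 uint8, red, green, blue; 480x640 float32, m along the optical axis (not along the pixel's ray), 0 where there is no reading.
- robot.camera_model(name): a dict with "mtx" (3x3 intrinsics, pixels), "k1" (the pictures are not rectified: a ray, as slopes to the right and down, at radius r is drawn at 1 + k1 r^2 times it, then the intrinsics apply), "extrinsics" (4x4, takes a point from world to camera coordinates). Camera axes: x right, y up, looking along -z (the intrinsics and any distortion apply to the point x, -y, -z); pixel columns grow to the right and rows downward; lengths in m; the calibration is good to about 2 mm. A picture is of the moment at which its call begins: read the wrist's pose just before it. camera_model takes no time and is no camera call; for the wrist camera it gives the pose at the moment of the call.
- robot.hand_in(): hands the job in, once; it reports no verdict.
The state is a dict: "time": time; "q": joint angles; "joint_velocities": joint speeds; "joint_torque": joint torques, N m; "position": TCP position; "tool_rot": TCP orientation; "ft_force": force on the tool from outside, world axes, zero at the start; "moment": the same for the moment, N m; "grip_width": finger opening in m.
Only numpy, scipy, OpenCV 4.12 (cv2) and the standard library are available. Lean on these libraries where they do the work, as an engineer would, in place of code of your own. Each camera call takes 0.05 s, during which the arm holds its last target.

## Working session

There is one attempt and no reset: what is moved stays moved. The work goes in short steps, Python scripts to look and compute and a tool call to move; the robot and the scene stay as the last step left them, time stands still between calls to the robot, and variables do not carry over. Pictures are saved under pics/ and viewed, and the job is handed in when it is done.

Besides the shell and the picture viewer there is one more tool, called as a command line: name --pt "numbers of a row" for each row, then --argument value for the rest. arm_command: Moves the arm, as the interface text tells. Its arguments: {"type":"object","properties":{"targets":{"type":"array","items":{"type":"array","items":{"type":"number"}}},"newtons":{"type":"number"}},"required":["targets"]}

```bash
ls -la; mkdir -p pics; python3 - <<'E'
from rig import robot
import cv2,json
o=robot.get_obs();print(o)
for n in ["scene","top","wrist"]:
    m=robot.camera_model(n);print(n,m)
    p,d=robot.camera(n);cv2.imwrite(f"pics/{n}0.png",p[:,:,::-1])
E
```

```text
total 12
drwxr-xr-x  3 agent agent 4096 Dec  7 04:06 .
drwxr-xr-x 23 root  root  4096 Dec  7 04:06 ..
drwxr-xr-x  2 agent agent 4096 Dec  7 04:06 pics
{'time': 0.0, 'q': array([-1.52051222e+00,  5.28472947e-01,  1.43391307e+00,  1.46261344e-05,
        1.18141007e+00, -1.78480823e-01]), 'joint_velocities': array([ 0.00040381,  0.00077681, -0.00071061,  0.00124547, -0.00090054,
       -0.00090582]), 'joint_torque': array([-3.85782387e-04, -4.40049040e+01, -1.76590580e+01,  6.32386794e-02,
        5.81560296e-02, -1.74295933e-04]), 'position': array([ 0.14174074, -0.60795209,  0.22156406]), 'tool_rot': array([ 9.93465170e-01,  1.14130375e-01,  7.73185742e-05, -1.09902124e-03]), 'ft_force': array([0.10954458, 0.00509257, 0.29448256]), 'moment': array([ 0.01582542, -0.0219498 ,  0.01885105]), 'grip_width': 0.08734993732806338}
scene {'mtx': array([[530.85489931,   0.        , 317.96859162],
       [  0.        , 530.85489931, 242.20046364],
       [  0.        ,   0.        ,   1.        ]]), 'k1': 0.04335719926197757, 'extrinsics': array([[ 0.80244878,  0.59670031, -0.00496921, -0.37000
[... 401 characters left out ...]
ay([[ 0.00166737, -0.99962487,  0.02733738, -0.10687686],
       [ 0.99529978,  0.00430593,  0.09674607, -0.51645019],
       [-0.09682749,  0.02704757,  0.9949336 , -1.34659775],
       [ 0.        ,  0.        ,  0.        ,  1.        ]])}
wrist {'mtx': array([[353.56827204,   0.        , 319.60959519],
       [  0.        , 353.56827204, 237.21951677],
       [  0.        ,   0.        ,   1.        ]]), 'k1': -0.055996709519603546, 'extrinsics': array([[ 0.22706616, -0.9738769 , -0.00217548, -0.62358308],
       [ 0.93830411,  0.21936928, -0.26732475,  0.03188491],
       [ 0.26081863,  0.05865914,  0.96360404, -0.39164816],
       [ 0.        ,  0.        ,  0.        ,  1.        ]])}
```

View pics/scene0.png

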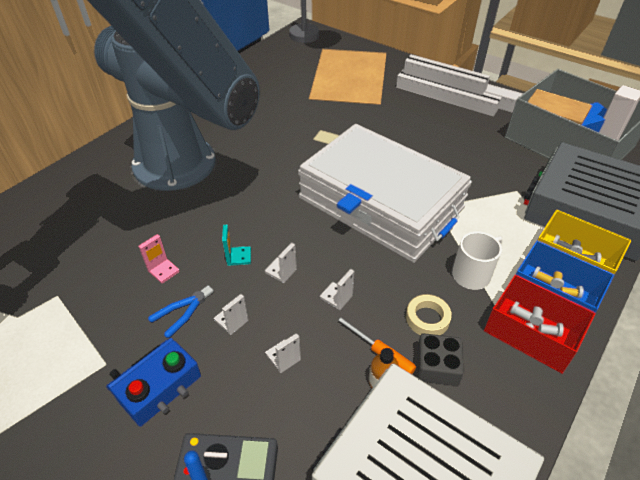

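View pics/top0.png

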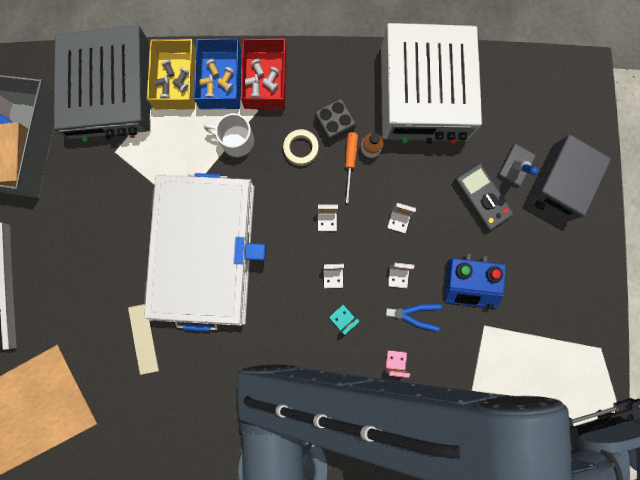

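View pics/wrist0.png

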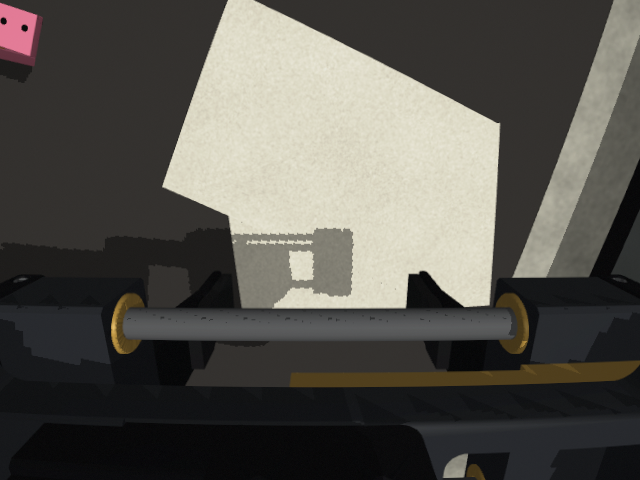

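The scene picture shows four silver brackets at (283,263), (339,290), (232,315) and (285,353), with pink (157,258) and turquoise (235,247) look-alikes. The box is at (385,190) with its blue grip at (350,200), and the controller is at (155,380). Next I'll measure them.

```bash
cat > h.py <<'E'
from rig import robot
import numpy as np, cv2
from scipy.spatial.transform import Rotation as R
def cloud(n):
    m=robot.camera_model(n);p,d=robot.camera(n)
    v,u=np.mgrid[0:480,0:640]
    pts=np.stack([u,v],-1).reshape(-1,1,2).astype(np.float64)
    xy=cv2.undistortPoints(pts,m["mtx"],np.array([m["k1"],0,0,0.])).reshape(480,640,2)
    c=np.stack([xy[...,0]*d,-xy[...,1]*d,-d],-1)
    E=m["extrinsics"];w=(c-E[:3,3])@E[:3,:3]
    w[d<=0]=np.nan
    return p,w
def toolR(): return R.from_quat(robot.get_obs()["tool_rot"]).as_matrix()
def save(p,name,crop=None,s=1):
    if crop: p=p[crop[1]:crop[3],crop[0]:crop[2]]
    if s!=1:p=cv2.resize(p,None,fx=s,fy=s,interpolation=cv2.INTER_NEAREST)
    cv2.imwrite(f"pics/{name}.png",p[:,:,::-1])
def stat():
    o=robot.get_obs();r=R.from_quat(o["tool_rot"]).as_matrix()
    print("t",round(o["time"],2),"pos",o["position"].round(4),"toolx ang deg",round(np.degrees(np.arctan2(r[1,0],r[0,0])),2),"q",o["q"].round(2),"F",o["ft_force"].round(1),"w",round(o["grip_width"],4))
def tgt(x,y,z,psi=None):
    """cm shift in tool axes from the measured pose to x,y,z(m); psi: tool x angle deg wanted"""
    o=robot.get_obs();r=R.from_quat(o["tool_rot"]).as_matrix()
    d=r.T@(np.array([x,y,z])-o["position"])*100
    s=None
    if psi is not None:
        a=np.degrees(np.arctan2(r[1,0],r[0,0])); s=-np.radians((psi-a+180)%360-180)
    print("shift cm",d.round(2),"spin",None if s is None else round(s,3))
E
python3 - <<'E'
from h import *
stat()
for n in ["top","scene"]:
    p,w=cloud(n); np.savez(f"{n}0.npz",p=p,w=w)
    print(n)
    pts=dict(top=[(327,212),(327,225),(402,210),(333,282),(400,282),(258,251),(160,180),(250,185),(150,318),(245,320),(463,270),(495,273),(300,147),(343,318),(300,350)],scene=[(350,200),(358,130),(465,180),(305,170),(418,245),(173,357),(137,388),(288,260),(270,270)])[n]
    for u,v in pts: print((u,v),w[v,u].round(3))
save(cloud("top")[0],"top_crop",(290,180,430,380),4) if 0 else None
p,w=cloud("top"); save(p,"topc",(300,190,430,300),6)
p,w=cloud("scene"); save(p,"scec",(190,220,370,380),4)
E
```

```text
t 0.15 pos [ 0.1418 -0.6081  0.2218] toolx ang deg 13.11 q [-1.52  0.53  1.43  0.    1.18 -0.18] F [-0.3  0.2 -0.4] w 0.0868
top
(327, 212) [ 0.594 -0.101  0.046]
(327, 225) [ 0.569 -0.102  0.007]
(402, 210) [ 0.597 -0.272  0.064]
(333, 282) [ 0.434 -0.116  0.009]
(400, 282) [ 0.435 -0.274  0.008]
(258, 251) [0.498 0.051 0.101]
(160, 180) [0.656 0.273 0.099]
(250, 185) [0.65  0.074 0.073]
(150, 318) [0.35  0.29  0.088]
(245, 320) [0.345 0.089 0.003]
(463, 270) [ 0.459 -0.408  0.074]
(495, 273) [ 0.452 -0.482  0.075]
(300, 147) [ 0.759 -0.037  0.   ]
(343, 318) [ 0.35  -0.14   0.002]
(300, 350) [ 0.276 -0.04   0.01 ]
scene
(350, 200) [0.501 0.061 0.1  ]
(358, 130) [0.378 0.275 0.103]
(465, 180) [0.669 0.259 0.103]
(305, 170) [0.361 0.086 0.096]
(418, 245) [0.663 0.079 0.048]
(173, 357) [ 0.464 -0.414  0.074]
(137, 388) [ 0.458 -0.487  0.072]
(288, 260) [ 0.473 -0.117  0.052]
(270, 270) [ 0.435 -0.134  0.01 ]
```

View pics/topc.png

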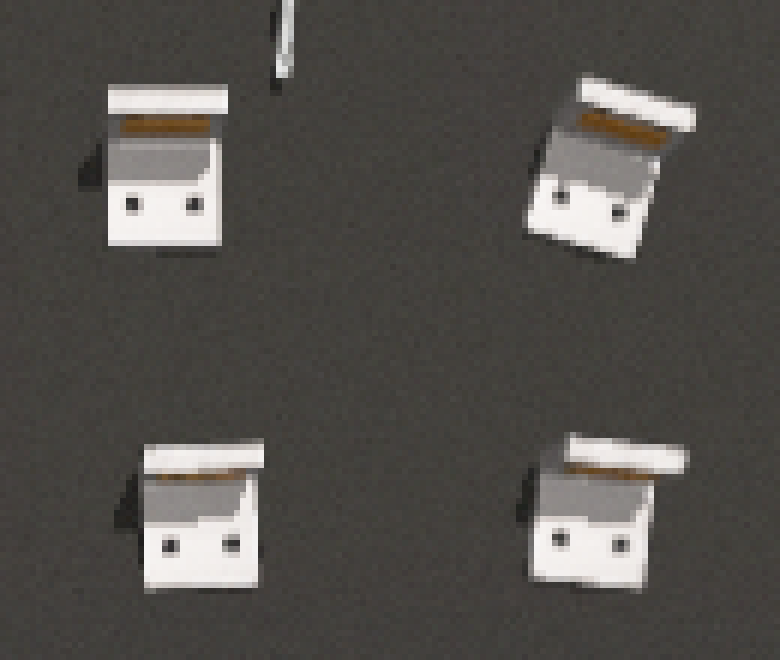

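View pics/scec.png

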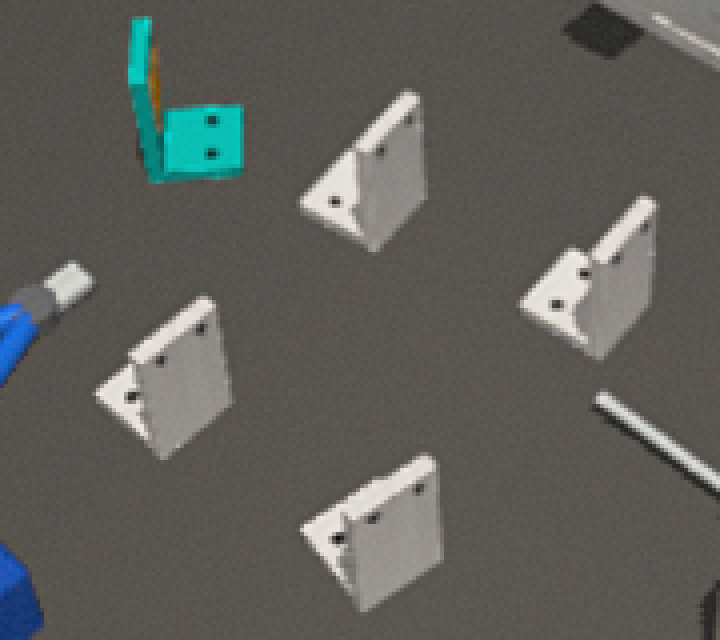

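```bash
cat >> h.py <<'E'
def tops(w,p,xr=(0.38,0.75),yr=(-0.34,-0.04),zr=(0.072,0.09)):
    g=p.astype(int);sil=(g.max(-1)-g.min(-1)<40)
    m=(w[...,2]>zr[0])&(w[...,2]<zr[1])&(w[...,0]>xr[0])&(w[...,0]<xr[1])&(w[...,1]>yr[0])&(w[...,1]<yr[1])&sil
    n,l,s,c=cv2.connectedComponentsWithStats(m.astype(np.uint8),connectivity=8)
    out=[]
    for i in range(1,n):
        if s[i,4]<8: continue
        q=w[l==i]; r=cv2.minAreaRect(q[:,:2].astype(np.float32)*1000)
        out.append((c[i].round(0),q.mean(0).round(4),q[:,:2].min(0).round(3),q[:,:2].max(0).round(3),r))
    return out
E
python3 - <<'E'
from h import *
for n in ["top","scene"]:
    f=np.load(n+"0.npz");p,w=f["p"],f["w"];print(n)
    for o in tops(w,p): print(o)
    # lid top
    m=(w[...,2]>0.094)&(w[...,2]<0.108)&(w[...,0]>0.3)&(w[...,0]<0.72)&(w[...,1]>0.07)&(w[...,1]<0.32)
    k=cv2.morphologyEx(m.astype(np.uint8),cv2.MORPH_OPEN,np.ones((5,5)))>0
    print("lid",cv2.minAreaRect(w[k][:,:2].astype(np.float32)*1000),w[k].mean(0))
    g=p.astype(int);b=(g[...,2]>150)&(g[...,0]<80)&(w[...,2]>0.09)&(w[...,1]>0)&(w[...,1]<.12)
    print("grip",cv2.minAreaRect(w[b][:,:2].astype(np.float32)*1000),w[b].mean(0), w[b].min(0),w[b].max(0))
    for nm,c in [("green",(g[...,1]>110)&(g[...,0]<80)&(g[...,2]<100)),("red",(g[...,0]>150)&(g[...,1]<60)&(g[...,2]<60))]:
        c=c&(w[...,2]>0.06)&(w[...,2]<0.08)&(w[...,1]<-.3)&(w[...,1]>-.6)
        q=w[c];print(nm,c.sum(),q.mean(0).round(4),q.min(0).round(3),q.max(0).round(3))
E
```

```text
top
(array([406., 208.]), array([ 0.5997, -0.2777,  0.0796]), array([ 0.59, -0.3 ]), array([ 0.61 , -0.256]), ((599.9924926757812, -278.1739196777344), (44.451229095458984, 10.252106666564941), 74.992431640625))
(array([328., 207.]), array([ 0.6002, -0.1018,  0.0789]), array([ 0.595, -0.123]), array([ 0.605, -0.08 ]), ((599.9900512695312, -101.52101135253906), (10.066413879394531, 42.748924255371094), 0.018509836867451668))
(array([404., 266.]), array([ 0.4678, -0.272 ,  0.0798]), array([ 0.461, -0.296]), array([ 0.474, -0.25 ]), ((467.8170166015625, -272.7818298339844), (46.110206604003906, 9.186678886413574), 83.72132873535156))
(array([334., 266.]), array([ 0.4662, -0.1157,  0.08  ]), array([ 0.462, -0.136]), array([ 0.472, -0.094]), ((466.1376037597656, -115.07950592041016), (8.9989652633667, 42.535526275634766), 3.608898639678955))
lid ((504.11810302734375, 181.81317138671875), (224.834228515625, 320.9750671386719), 87.34337615966797) [0.50170413 0.18605248 0.10097701]
grip ((498.453125, 69.24873352050781), (64.49932098388672, 56.69590377807617), 87.68292236328125) [0.49841211 0
[... 914 characters left out ...]
, array([ 0.6028, -0.2807,  0.078 ]), array([ 0.592, -0.303]), array([ 0.613, -0.258]), ((602.0540771484375, -279.75836181640625), (45.205787658691406, 11.64185619354248), 71.93299102783203))
lid ((507.0473937988281, 182.1404266357422), (225.09417724609375, 322.494140625), 86.91138458251953) [0.51795405 0.17732078 0.10004935]
grip ((503.4674377441406, 69.24330139160156), (57.90524673461914, 69.98908996582031), 2.8495261669158936) [0.50212628 0.06962279 0.10070313] [0.47346416 0.03374469 0.09368423] [0.53156053 0.10425374 0.10541934]
green 121 [ 0.4621 -0.4159  0.0711] [ 0.447 -0.425  0.062] [ 0.473 -0.405  0.076]
red 131 [ 0.4536 -0.4875  0.0709] [ 0.442 -0.496  0.064] [ 0.463 -0.477  0.076]
```

```bash
python3 -c "
from h import *
tgt(0.500,0.0533,0.20,87.2)"
```

```text
shift cm [ 49.9  -56.33   2.26] spin -1.293
```

arm_command --pt "50 -56.3 2.2 -1.293 6" --pt "50 -56.3 2.2 -1.293 6" --pt "50 -56.3 2.2 -1.293 6" --pt "50 -56.3 2.2 -1.293 6" --pt "50 -56.3 2.2 -1.293 6" --newtons 30

```text
time: 0.98
position: [0.2916, -0.3326, 0.2136]
tool_rot: [0.833, 0.553, 0.0, 0.001]
ft_force: [0.8, -0.1, 0.2]
grip_width: 0.0608
```

```bash
python3 -c "
from h import *
stat();tgt(0.500,0.0533,0.20,87.2)"
```

```text
t 0.97 pos [ 0.2916 -0.3326  0.2136] toolx ang deg 67.13 q [-1.1   0.3   1.88  0.    0.96 -0.71] F [ 0.8 -0.1  0.2] w 0.0608
shift cm [43.66  4.2   1.35] spin -0.35
```

arm_command --pt "43.6 4.2 1.3 -0.35 6" --pt "43.6 4.2 1.3 -0.35 6" --pt "43.6 4.2 1.3 -0.35 6" --pt "43.6 4.2 1.3 -0.35 6" --pt "43.6 4.2 1.3 -0.35 6"

```text
time: 1.6
position: [0.4419, -0.0584, 0.2045]
tool_rot: [0.726, 0.688, 0.0, 0.001]
ft_force: [1.2, -0.2, 0.1]
grip_width: 0.0603
```

```bash
python3 -c "
from h import *
stat();tgt(0.500,0.0533,0.16,87.2)"
```

```text
t 1.6 pos [ 0.4419 -0.0584  0.2045] toolx ang deg 86.87 q [-0.38  0.32  1.89 -0.    0.94 -0.33] F [ 1.2 -0.2  0.1] w 0.0603
shift cm [11.48  5.19  4.45] spin -0.006
```

arm_command --pt "5.7 2.6 2.2 0 6" --pt "11.5 5.2 4.4 -0.006 6" --pt "11.5 5.2 4.4 -0.006 6" --pt "11.5 5.2 4.4 -0.006 6"

```text
time: 2.1
position: [0.4987, 0.0521, 0.16]
tool_rot: [0.723, 0.69, -0.0, -0.0]
ft_force: [1.2, -0.1, 0.1]
grip_width: 0.0599
```

```bash
python3 -c "
from h import *
stat();tgt(0.500,0.0533,0.074,87.2)
p,w=cloud('wrist');save(p,'w1')
g=p.astype(int);b=(g[...,2]>140)&(g[...,0]<80)&(w[...,2]>0.08)&(w[...,2]<.12)
print(w[b].min(0),w[b].max(0))
p,w=cloud('scene');save(p,'s1')"
```

```text
t 2.1 pos [0.4987 0.0521 0.16  ] toolx ang deg 87.32 q [-0.12  0.46  1.8  -0.    0.88 -0.07] F [ 1.2 -0.1  0.1] w 0.0599
shift cm [0.13 0.13 8.6 ] spin 0.002
[0.47373484 0.04423807 0.09745326] [0.53096925 0.10459565 0.10549592]
```

View pics/w1.png

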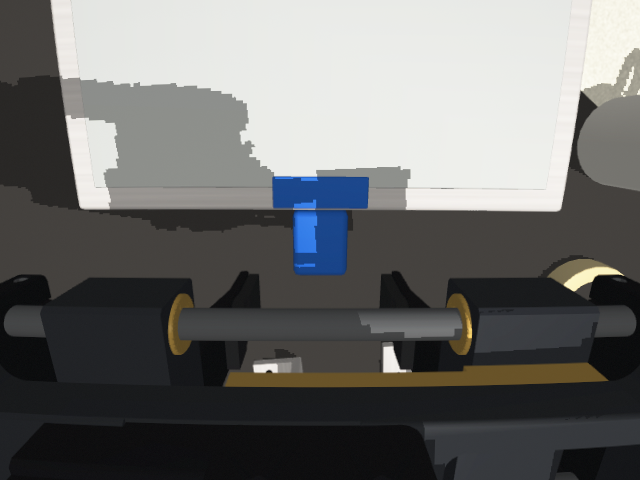

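View pics/s1.png

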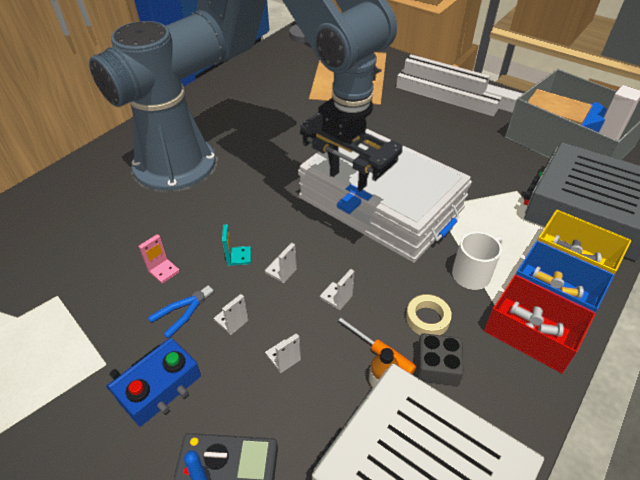

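```bash
python3 -c "
from h import *
p,w=cloud('wrist')
for r in (200,208,214,240,262,266,270,273,276,280): print(r,w[r,320].round(4),p[r,320])
for c in (290,294,298,343,346,350): print(c,w[250,c].round(4),p[250,c])
f=np.load('top0.npz')
for c in range(240,272,2): print(c,f['w'][251,c].round(4),f['p'][251,c])
"
```

```text
200 [0.5014 0.0874 0.1028] [ 25  70 137]
208 [0.5012 0.0814 0.0982] [ 22  56 111]
214 [0.501  0.0783 0.1023] [ 27  69 138]
240 [0.5002 0.061  0.1018] [ 26  69 137]
262 [0.4994 0.0461 0.1027] [ 24  67 136]
266 [0.4993 0.0432 0.1025] [ 25  68 136]
270 [0.4991 0.0401 0.1016] [ 24  65 130]
273 [ 0.4972 -0.0014  0.0006] [52 58 73]
276 [ 0.497  -0.0044  0.0011] [68 66 62]
280 [ 0.4968 -0.0084  0.0014] [69 66 62]
290 [0.4697 0.0236 0.001 ] [69 65 62]
294 [0.4827 0.0547 0.1009] [ 21  59 118]
298 [0.4854 0.055  0.1022] [ 45 117 225]
343 [0.5149 0.0533 0.1016] [ 23  64 128]
346 [0.517  0.0526 0.0997] [ 23  52 100]
350 [0.527  0.0209 0.0012] [69 67 63]
240 [0.498  0.0906 0.0992] [ 66 124 221]
242 [0.4976 0.0855 0.1046] [ 74 132 228]
244 [0.4983 0.0821 0.0967] [ 93  99 119]
246 [0.498  0.0773 0.1004] [ 62 116 216]
248 [0.4981 0.0731 0.0985] [ 61 119 218]
250 [0.4978 0.0682 0.1032] [ 66 121 219]
252 [0.4981 0.0642 0.0994] [ 65 122 220]
254 [0.4979 0.0595 0.1022] [ 68 126 222]
256 [0.4982 0.0554 0.0993] [ 67 124 221]
258 [0.498  0.0509 0.1011] [ 66 124 222]
260 [0.4977 0.0462 0.1045] [ 68 122 221]
262 [0.4979 0.0419 0.1034] [ 67 123 221]
264 [0.4987 0.0383 0.0945] [ 46  93 178]
266 [0.507  0.0413 0.0006] [63 62 57]
268 [nan nan nan] [66 64 61]
270 [ 0.5077  0.0324 -0.0072] [65 65 60]
```

arm_command --pt "0.2 0.1 4.5 0 6" --pt "0.2 0.1 8.6 0 6" --pt "0.2 0.1 8.6 0 3" --pt "0.2 0.1 8.6 0 3" --pt "0.2 0.1 8.6 0 3" --newtons 20

```text
time: 2.88
position: [0.4997, 0.0533, 0.0758]
tool_rot: [0.724, 0.69, -0.0, 0.0]
ft_force: [-5.1, -1.0, 2.7]
grip_width: 0.0379
```

```bash
python3 -c "
from h import *
stat()
o=robot.get_obs();r=toolR();c=o['position']
import math
# path along arc: grip = hinge + ...
t=math.radians(-2.7);yb=np.array([-math.sin(t),math.cos(t),0])
for a in [0.15,.3,.45,.6,.75,.9,1.05,1.2,1.35,1.5,1.6,1.7,1.75]:
    d=(.240-(.240*math.cos(a)-.008*math.sin(a)))*yb+np.array([0,0,.240*math.sin(a)+.008*math.cos(a)-.008])
    print(a,(r.T@d*100).round(2),(c+d).round(3))
"
```

```text
t 2.88 pos [0.4997 0.0533 0.0758] toolx ang deg 87.21 q [-0.12  0.6   1.86 -0.    0.68 -0.07] F [-5.1 -1.   2.7] w 0.0379
0.15 [ 0.39 -0.   -3.58] [0.5   0.057 0.112]
0.3 [ 1.31 -0.   -7.06] [0.5   0.066 0.146]
0.45 [ 2.730e+00 -1.000e-02 -1.036e+01] [0.501 0.081 0.179]
0.6 [ 4.640e+00 -1.000e-02 -1.341e+01] [0.502 0.1   0.21 ]
0.75 [ 6.980e+00 -1.000e-02 -1.615e+01] [0.503 0.123 0.237]
0.9 [  9.7   -0.02 -18.5 ] [0.504 0.15  0.261]
1.05 [ 1.274e+01 -2.000e-02 -2.042e+01] [0.506 0.181 0.28 ]
1.2 [ 16.04  -0.03 -21.86] [0.507 0.214 0.294]
1.35 [ 19.52  -0.03 -22.8 ] [0.509 0.248 0.304]
1.5 [ 23.09  -0.04 -23.21] [0.511 0.284 0.308]
1.6 [ 25.49  -0.04 -23.18] [0.512 0.308 0.307]
1.7 [ 27.88  -0.05 -22.91] [0.513 0.332 0.305]
1.75 [ 29.06  -0.05 -22.68] [0.513 0.344 0.302]
```

arm_command --pt "0 0 0 0 3" --pt "0.1 0 -1.5 0 3" --pt "0.4 0 -3.6 0 3" --pt "1.3 0 -7.1 0 3" --pt "2.7 0 -10.4 0 3"

```text
time: 3.5
position: [0.5002, 0.0812, 0.1794]
tool_rot: [0.724, 0.689, -0.0, -0.001]
ft_force: [-0.0, 2.7, -7.8]
grip_width: 0.0357
```

```bash
python3 -c "
from h import *
stat()
p,w=cloud('scene');save(p,'s2',(250,80,520,280),2)"
```

```text
t 3.5 pos [0.5002 0.0812 0.1794] toolx ang deg 87.17 q [-0.06  0.43  1.77  0.    0.94 -0.01] F [-0.   2.7 -7.8] w 0.0357
```

View pics/s2.png

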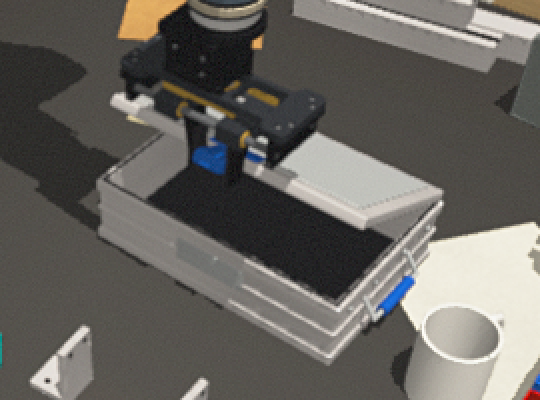

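arm_command --pt "1.9 0 -3.0 0 3" --pt "4.3 0 -5.75 0 3" --pt "7.0 0 -8.1 0 3" --pt "10.05 0 -10.0 0 3" --pt "13.35 0 -11.45 0 3"

```text
time: 4.18
position: [0.507, 0.2143, 0.2942]
tool_rot: [0.724, 0.69, -0.0, 0.001]
ft_force: [1.3, -1.4, -9.2]
grip_width: 0.0359
```

arm_command --pt "3.5 0 -0.9 0 3" --pt "7.0 0 -1.35 0 3" --pt "9.4 0 -1.3 0 3" --pt "11.8 0 -1.05 0 3" --pt "11.8 0 -1.05 0 3"

```text
time: 4.8
position: [0.5132, 0.3346, 0.3042]
tool_rot: [0.723, 0.69, 0.002, -0.001]
ft_force: [-3.2, 1.8, 4.0]
grip_width: 0.036
```

```bash
python3 -c "
from h import *
stat()
p,w=cloud('scene');save(p,'s3',(250,20,520,280),2)"
```

```text
t 4.8 pos [0.5132 0.3346 0.3042] toolx ang deg 87.33 q [0.39 0.43 1.37 0.   1.34 0.44] F [-3.2  1.8  4. ] w 0.036
```

View pics/s3.png

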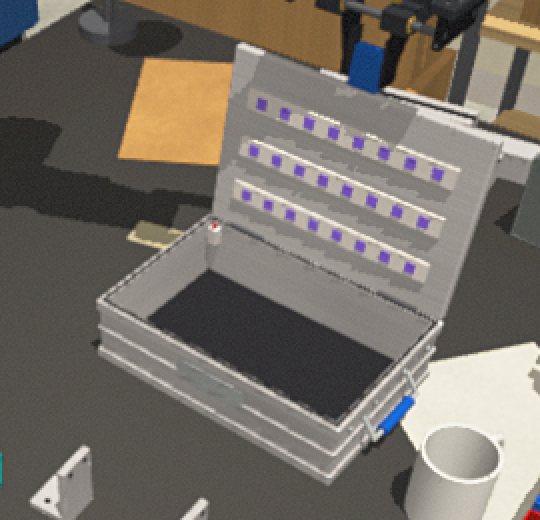

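arm_command --pt "0 0 0 0 6" --pt "0 0 0 0 6" --pt "0 0 -4 0 6" --pt "0 0 -8 0 6" --pt "-6 0 -8 0 6"

```text
time: 5.48
position: [0.5133, 0.2737, 0.3867]
tool_rot: [0.723, 0.691, 0.005, 0.002]
ft_force: [1.0, -1.3, 0.3]
grip_width: 0.0594
```

```bash
python3 -c "
from h import *
stat()
tgt(0.55,-0.103,0.17,89)"
```

```text
t 5.47 pos [0.5133 0.2737 0.3867] toolx ang deg 87.45 q [0.3  0.32 1.32 0.   1.49 0.34] F [ 1.  -1.3  0.3] w 0.0594
shift cm [-37.55   5.13  21.59] spin -0.027
```

arm_command --pt "-6 0 0 -0.044 0" --pt "-37.5 4.6 21.6 -0.044 0" --pt "-37.5 4.6 21.6 -0.044 0" --pt "-37.5 4.6 21.6 -0.044 0" --pt "-37.5 4.6 21.6 -0.044 0"

```text
time: 6.1
position: [0.5277, 0.0036, 0.2419]
tool_rot: [0.709, 0.705, 0.0, 0.001]
ft_force: [1.5, -0.2, -1.1]
grip_width: 0.0181
```

```bash
python3 -c "
from h import *
stat()
tgt(0.558,-0.103,0.17,90)"
```

```text
t 6.1 pos [0.5277 0.0036 0.2419] toolx ang deg 89.68 q [-0.2   0.37  1.65 -0.    1.11 -0.2 ] F [ 1.5 -0.2 -1.1] w 0.0181
shift cm [-10.63   3.07   7.21] spin -0.005
```

arm_command --pt "-10.6 3 7.2 0 0" --pt "-10.6 3 7.2 0 0" --pt "-10.6 3 7.2 0 0"

```text
time: 6.48
position: [0.5565, -0.1039, 0.168]
tool_rot: [0.711, 0.704, -0.001, -0.001]
ft_force: [-0.9, -0.1, 0.5]
grip_width: 0.0007
```

```bash
python3 -c "
from h import *
stat()
tgt(0.558,-0.103,0.06,90)
p,w=cloud('scene');save(p,'s4')
for o in tops(w,p): print(o)
p,w=cloud('top')
for o in tops(w,p): print(o)
"
```

```text
t 6.47 pos [ 0.5565 -0.1039  0.168 ] toolx ang deg 89.43 q [-0.38  0.52  1.63 -0.    0.99 -0.37] F [-0.9 -0.1  0.5] w 0.0007
shift cm [ 0.09  0.18 10.8 ] spin -0.01
(array([286., 251.]), array([ 0.4699, -0.1185,  0.078 ]), array([ 0.464, -0.141]), array([ 0.475, -0.094]), ((469.421142578125, -117.48062133789062), (10.299588203430176, 46.5401611328125), 2.559497117996216))
(array([345., 278.]), array([ 0.6034, -0.1052,  0.0781]), array([ 0.597, -0.127]), array([ 0.608, -0.08 ]), ((602.4015502929688, -103.35213470458984), (46.297691345214844, 10.686275482177734), 89.22012329101562))
(array([232., 303.]), array([ 0.4712, -0.2749,  0.0779]), array([ 0.462, -0.297]), array([ 0.479, -0.252]), ((470.21600341796875, -274.25616455078125), (45.37759017944336, 12.110036849975586), 82.55802917480469))
(array([287., 342.]), array([ 0.6029, -0.2806,  0.0782]), array([ 0.591, -0.303]), array([ 0.613, -0.258]), ((602.013916015625, -279.8081970214844), (45.21125411987305, 10.677627563476562), 73.01851654052734))
(array([406., 208.]), array([ 0.5998, -0.278 ,  0.079 ]), array([ 0.59, -0.3 ]), array([ 0.61 , -0.257]), ((600.1461181640625, -278.2480773925781), (43.87413787841797, 10.637293815612793), 75.19190216064453))
(array([404., 266.]), array([ 0.4676, -0.2725,  0.0794]), array([ 0.461, -0.296]), array([ 0.475, -0.25 ]), ((467.7408142089844, -272.7642822265625), (46.12445831298828, 9.14521312713623), 83.49124145507812))
```

View pics/s4.png

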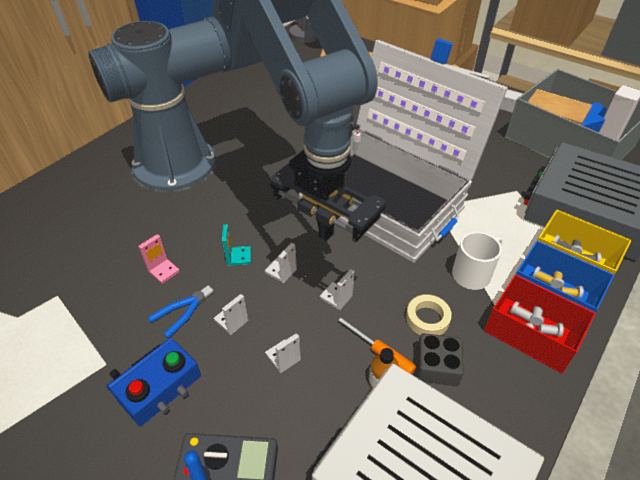

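arm_command --pt "0.1 0.1 5.4 -0.01 0" --pt "0.1 0.1 10.6 -0.01 0" --pt "0.1 0.1 10.6 -0.01 0" --pt "0.1 1.3 10.6 -0.01 0" --pt "0.1 2.5 10.6 -0.01 0"

```text
time: 7.2
position: [0.5854, -0.0994, 0.068]
tool_rot: [0.705, 0.709, 0.001, 0.003]
ft_force: [0.6, -1.0, -0.0]
grip_width: 0.0003
```

arm_command --pt "0 0.7 0 0 0" --pt "0 1.4 0 0 0" --pt "0 2.1 0 0 0" --pt "0 2.8 0 0 0" --pt "0 3.4 0 0 0"

```text
time: 7.82
position: [0.6165, -0.0989, 0.0646]
tool_rot: [0.705, 0.709, -0.0, -0.0]
ft_force: [0.0, 0.5, -0.2]
grip_width: 0.0004
```

```bash
python3 -c "
from h import *
stat()
p,w=cloud('scene');save(p,'s5',(220,200,420,350),3)
"
```

```text
t 7.83 pos [ 0.6165 -0.0989  0.0646] toolx ang deg 90.31 q [-0.34  0.73  1.55  0.    0.86 -0.34] F [ 0.   0.5 -0.2] w 0.0004
```

View pics/s5.png

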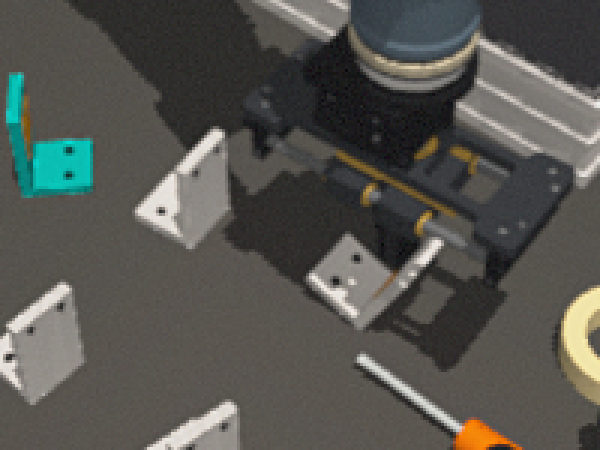

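arm_command --pt "0 0.7 0 0 0" --pt "0 1.4 0 0 0" --pt "0 2 0 0 0" --pt "0 2 0 0 0"

```text
time: 8.38
position: [0.6368, -0.0988, 0.0648]
tool_rot: [0.705, 0.709, 0.0, 0.0]
ft_force: [-0.5, 0.2, 0.4]
grip_width: 0.0005
```

```bash
python3 -c "
from h import *
stat()
p,w=cloud('scene');save(p,'s6',(220,200,420,350),3)
"
```

```text
t 8.38 pos [ 0.6368 -0.0988  0.0648] toolx ang deg 90.33 q [-0.33  0.75  1.5   0.    0.89 -0.33] F [-0.5  0.2  0.4] w 0.0005
```

View pics/s6.png

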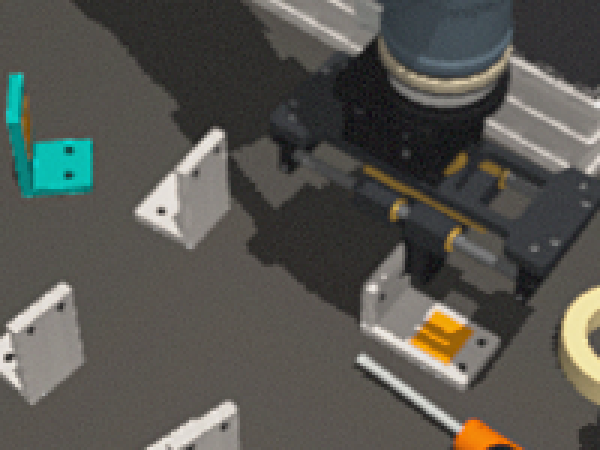

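```bash
cat >> h.py <<'E'
def short(n,xc,yc,rad=0.05,zr=(0.046,0.055)):
    p,w=cloud(n)
    for o in tops(w,p,(xc-rad,xc+rad),(yc-rad,yc+rad),zr): print(n,o[0],o[1],[np.round(a,1) for a in o[4]])
E
python3 -c "
from h import *
short('scene',.61,-.1);short('top',.61,-.1)
"
```

```text
scene [347. 290.] [ 0.6118 -0.1067  0.049 ] [array([ 612.2, -104. ]), array([46.3, 10. ]), np.float64(89.7)]
```

arm_command --pt "-0.2 -1.3 -1.5 0 3.2" --pt "-0.4 -2.6 -1.5 0.005 3.2" --pt "-0.4 -2.6 -1.5 0.005 3.2" --pt "-0.4 -2.6 0.5 0.005 3.2" --pt "-0.4 -2.6 0.5 0.005 3.2"

```text
time: 9.15
position: [0.6089, -0.1025, 0.0586]
tool_rot: [0.707, 0.707, -0.001, -0.001]
ft_force: [-0.6, 0.2, -0.9]
grip_width: 0.0312
```

```bash
python3 -c "
from h import *
stat();tgt(0.611,-0.103,0.02,90)
p,w=cloud('wrist');save(p,'w2')
"
```

```text
t 9.15 pos [ 0.6089 -0.1025  0.0586] toolx ang deg 90.01 q [-0.35  0.73  1.57  0.    0.84 -0.35] F [-0.6  0.2 -0.9] w 0.0312
shift cm [-0.05  0.22  3.86] spin 0.0
```

View pics/w2.png

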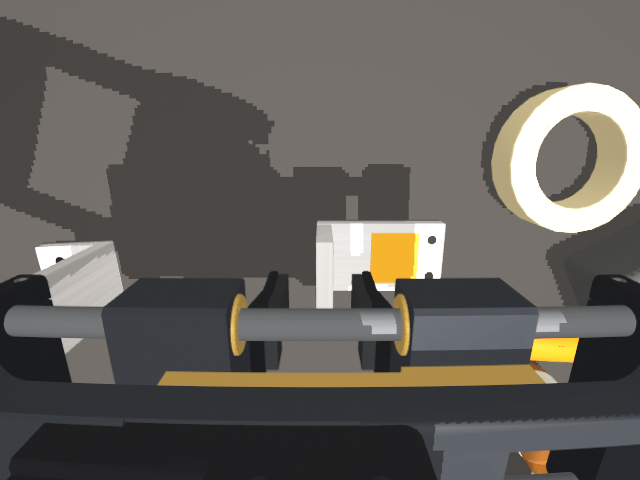

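arm_command --pt "0 0.2 2 0 3.2" --pt "0 0.2 3.8 0 3.2" --pt "0 0.2 3.8 0 3.2" --pt "0 0.2 3.8 0 0" --pt "0 0.2 3.8 0 0" --newtons 30

```text
time: 9.82
position: [0.6126, -0.103, 0.0223]
tool_rot: [0.707, 0.707, 0.0, 0.0]
ft_force: [0.3, -1.4, 0.5]
grip_width: 0.0195
```

arm_command --pt "0 0 0 0 0" --pt "0 0 -5 0 0" --pt "0 0 -10 0 0" --pt "0 0 -14 0 0"

```text
time: 10.32
position: [0.6124, -0.1029, 0.164]
tool_rot: [0.707, 0.707, 0.0, 0.001]
ft_force: [-0.2, -0.2, -1.8]
grip_width: 0.009
```

```bash
python3 -c "
from h import *
stat();
p,w=cloud('scene');save(p,'s7')
"
```

```text
t 10.32 pos [ 0.6124 -0.1029  0.164 ] toolx ang deg 90.03 q [-0.35  0.59  1.5  -0.    1.05 -0.35] F [-0.2 -0.2 -1.8] w 0.009
```

View pics/s7.png

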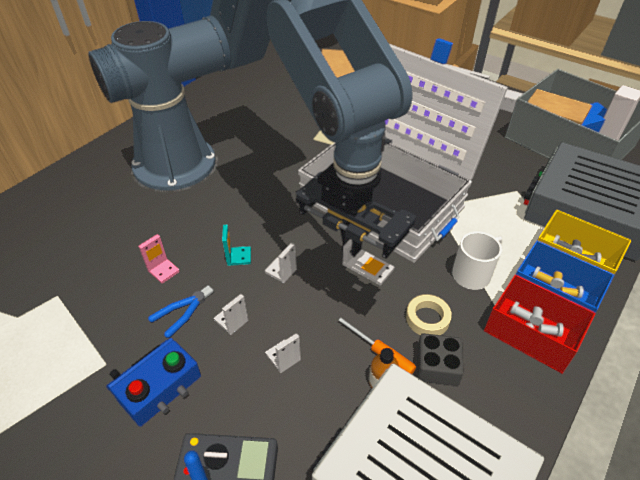

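```bash
cat >> h.py <<'E'
BO=np.array([0.506,0.189]);BA=np.radians(-2.7)
def b2w(xb,yb): 
    c,s=np.cos(BA),np.sin(BA); return BO+np.array([c*xb-s*yb,s*xb+c*yb])
E
python3 -c "
from h import *
x,y=b2w(.102,-.0455);print(x,y);tgt(x,y,0.16,177.3)
"
```

```text
0.6057434237388322 0.1387456527168468
shift cm [24.26 -0.96  0.85] spin -1.523
```

arm_command --pt "2 0 0 -0.17 0" --pt "5 -0.3 0 -0.34 0" --pt "8 -0.4 0 -0.51 0" --pt "11 -0.5 0 -0.68 0" --pt "14 -0.6 0 -0.85 0"

```text
time: 11.0
position: [0.6057, 0.0381, 0.1617]
tool_rot: [0.35, 0.937, -0.0, -0.0]
ft_force: [-0.0, -0.3, -0.1]
grip_width: 0.009
```

```bash
python3 -c "
from h import *
stat();x,y=b2w(.102,-.0455);tgt(x,y,0.16,177.3)
"
```

```text
t 11.0 pos [0.6057 0.0381 0.1617] toolx ang deg 139.05 q [-0.12  0.58  1.54  0.    1.03 -0.98] F [-0.  -0.3 -0.1] w 0.009
shift cm [6.59 7.61 0.17] spin -0.668
```

arm_command --pt "1.6 1.9 0.1 -0.17 0" --pt "3.2 3.8 0.1 -0.34 0" --pt "5 5.7 0.1 -0.51 0" --pt "6.6 7.6 0.1 -0.668 0" --pt "6.6 7.6 0.1 -0.668 0"

```text
time: 11.62
position: [0.6061, 0.1394, 0.1606]
tool_rot: [0.025, 1.0, 0.0, -0.0]
ft_force: [-0.8, -0.9, -1.2]
grip_width: 0.0085
```

```bash
python3 -c "
from h import *
stat();x,y=b2w(.102,-.0455);tgt(x,y,0.034,177.3)
p,w=cloud('wrist');save(p,'w3')
p,w=cloud('scene');save(p,'s8',(270,60,510,270),3)
f=w[(w[...,2]<0.02)&(w[...,2]>0.004)&(w[...,0]>.4)&(w[...,0]<.62)&(w[...,1]>.12)&(w[...,1]<.26)]
print('floor z',np.median(f[:,2]))
"
```

```text
t 11.62 pos [0.6061 0.1394 0.1606] toolx ang deg 177.1 q [ 0.05  0.6   1.5   0.    1.05 -1.47] F [-0.8 -0.9 -1.2] w 0.0085
shift cm [ 0.03 -0.06 12.66] spin -0.004
floor z 0.009326803911029656
```

View pics/s8.png

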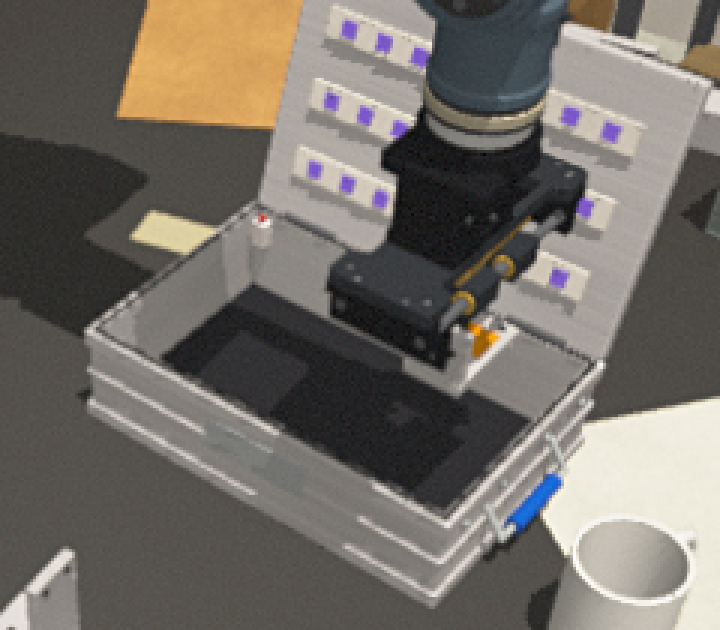

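View pics/w3.png

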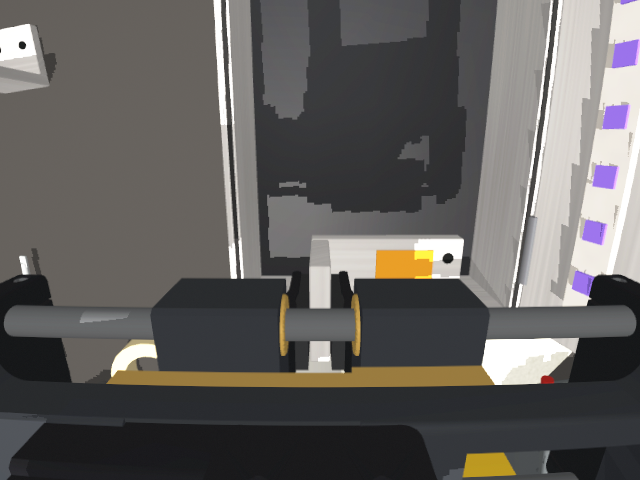

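arm_command --pt "0 0 4 0 0" --pt "0 0 8 0 0" --pt "0 0 11.5 0 0" --pt "0 0 12.7 0 0" --pt "0 0 12.8 0 0"

```text
time: 12.35
position: [0.607, 0.1369, 0.0329]
tool_rot: [0.027, 1.0, -0.0, 0.0]
ft_force: [0.6, -0.8, -1.3]
grip_width: 0.0089
```

```bash
python3 -c "
from h import *
stat()
p,w=cloud('scene');save(p,'s9',(270,60,510,270),3)
"
```

```text
t 12.35 pos [0.607  0.1369 0.0329] toolx ang deg 176.9 q [ 0.04  0.78  1.57 -0.    0.8  -1.47] F [ 0.6 -0.8 -1.3] w 0.0089
```

View pics/s9.png

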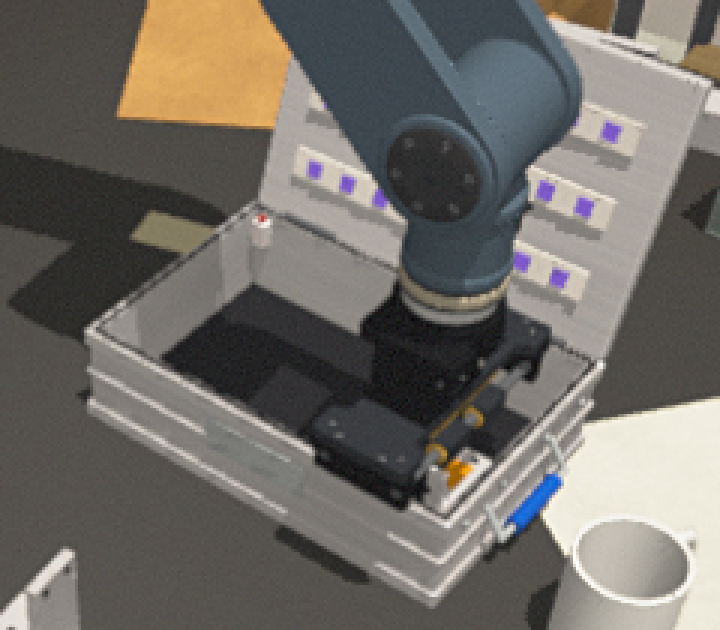

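arm_command --pt "0 0 0.05 0 3" --pt "0 0 0.05 0 3" --pt "0 0 0.05 0 3" --pt "0 0 -6 0 3" --pt "0 0 -12 0 3"

```text
time: 13.02
position: [0.6061, 0.1378, 0.1531]
tool_rot: [0.026, 1.0, -0.0, -0.001]
ft_force: [0.2, 0.6, -0.1]
grip_width: 0.03
```

```bash
python3 -c "
from h import *
stat()
p,w=cloud('scene')
for o in tops(w,p): print(o[1],[np.round(a,1) for a in o[4]])
p,w=cloud('top')
for o in tops(w,p): print(o[1],[np.round(a,1) for a in o[4]])
tgt(0.57,-0.10,0.17,90)
"
```

```text
t 13.03 pos [0.6061 0.1378 0.1531] toolx ang deg 177.0 q [ 0.04  0.61  1.5   0.    1.03 -1.47] F [ 0.2  0.6 -0.1] w 0.03
[ 0.4702 -0.1195  0.0779] [array([ 469. , -117.4]), array([10.9, 47.7]), np.float64(2.8)]
[ 0.4713 -0.2747  0.0779] [array([ 470.3, -273.5]), array([45.2, 11.6]), np.float64(83.1)]
[ 0.6028 -0.2808  0.0782] [array([ 602. , -279.8]), array([44.8, 11. ]), np.float64(74.8)]
[ 0.5999 -0.2777  0.0792] [array([ 600.8, -278.2]), array([44.5, 11.2]), np.float64(74.9)]
[ 0.4677 -0.2718  0.0804] [array([ 467.9, -272.5]), array([45. ,  9.5]), np.float64(83.5)]
[ 0.4663 -0.1155  0.0799] [array([ 466.7, -115.1]), array([ 9. , 42.6]), np.float64(2.1)]
shift cm [  2.92 -24.01  -1.06] spin 1.519
```

```bash
python3 -c "
from h import *
tgt(0.426,-0.118,0.16,92.4)
"
```

```text
shift cm [ 17.22 -26.56  -0.28] spin 1.477
```

arm_command --pt "3 -5 -0.3 0.18 3" --pt "6.5 -10 -0.3 0.36 0" --pt "10 -15 -0.3 0.54 0" --pt "13.5 -20.5 -0.3 0.72 0" --pt "17.2 -26.5 -0.3 0.9 0"

```text
time: 13.75
position: [0.4259, -0.1103, 0.1558]
tool_rot: [0.461, 0.888, -0.0, 0.0]
ft_force: [0.1, -0.1, 0.5]
grip_width: 0.0025
```

```bash
python3 -c "
from h import *
stat();tgt(0.426,-0.118,0.16,92.4)
p,w=cloud('scene');save(p,'s10',(220,60,510,300),2.5)
"
```

```text
t 13.75 pos [ 0.4259 -0.1103  0.1558] toolx ang deg 125.15 q [-0.51  0.39  1.95 -0.    0.79 -1.12] F [ 0.1 -0.1  0.5] w 0.0025
shift cm [-0.64 -0.43 -0.42] spin 0.572
```

View pics/s10.png

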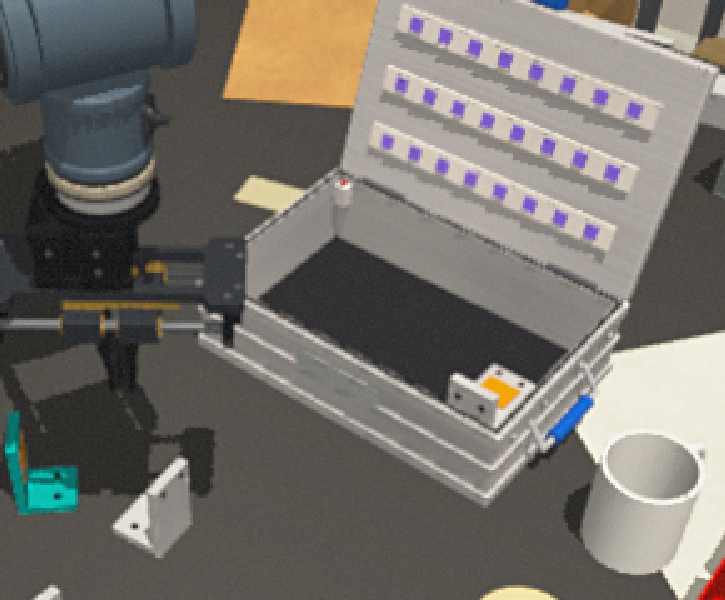

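arm_command --pt "-0.6 -0.4 -0.4 0.18 0" --pt "-0.6 -0.4 -0.4 0.36 0" --pt "-0.6 -0.4 -0.4 0.54 0" --pt "-0.6 -0.4 -0.4 0.572 0" --pt "-0.6 -0.4 -0.4 0.572 0"

```text
time: 14.42
position: [0.4273, -0.1161, 0.1597]
tool_rot: [0.69, 0.724, -0.0, -0.0]
ft_force: [-0.0, -0.1, 0.1]
grip_width: 0.0001
```

```bash
python3 -c "
from h import *
stat();tgt(0.426,-0.118,0.064,92.4)
short('scene',.468,-.1165,zr=(.07,.09))
"
```

```text
t 14.43 pos [ 0.4273 -0.1161  0.1597] toolx ang deg 92.82 q [-0.52  0.39  1.94 -0.    0.81 -0.57] F [-0.  -0.1  0.1] w 0.0001
shift cm [-0.19 -0.14  9.57] spin 0.007
scene [286. 252.] [ 0.4702 -0.1187  0.0773] [array([ 469.1, -117.7]), array([10.7, 46.9]), np.float64(3.1)]
```

arm_command --pt "-0.2 -0.1 5 0.007 0" --pt "-0.2 -0.1 9.5 0.007 0" --pt "-0.2 -0.1 9.5 0.007 0" --pt "-0.2 1.0 9.5 0.007 0" --pt "-0.2 2.0 9.5 0.007 0"

```text
time: 15.1
position: [0.4498, -0.1181, 0.0667]
tool_rot: [0.693, 0.721, 0.001, 0.002]
ft_force: [0.4, -0.5, -0.3]
grip_width: 0.0004
```

arm_command --pt "0 0.9 0 0 0" --pt "0 1.8 0 0 0" --pt "0 2.6 0 0 0" --pt "0 3.4 0 0 0" --pt "0 4.2 0 0 0"

```text
time: 15.72
position: [0.4898, -0.1156, 0.0647]
tool_rot: [0.693, 0.721, -0.0, -0.0]
ft_force: [-0.2, -0.4, -0.8]
grip_width: 0.0007
```

arm_command --pt "0 0.8 0 0 0" --pt "0 1.5 0 0 0" --pt "0 1.6 0 0 0" --pt "0 1.6 0 0 0"

```text
time: 16.23
position: [0.5051, -0.115, 0.0647]
tool_rot: [0.693, 0.721, -0.0, -0.0]
ft_force: [0.1, 0.3, -0.3]
grip_width: 0.0007
```

```bash
python3 -c "
from h import *
stat()
p,w=cloud('scene');save(p,'s11',(190,180,390,330),3)
short('scene',.48,-.1165)
short('top',.48,-.1165)
"
```

```text
t 16.23 pos [ 0.5051 -0.115   0.0647] toolx ang deg 92.27 q [-0.44  0.64  1.83 -0.    0.68 -0.48] F [ 0.1  0.3 -0.3] w 0.0007
scene [289. 264.] [ 0.4792 -0.1227  0.0491] [array([ 479.9, -120.8]), array([11.6, 37.6]), np.float64(6.2)]
```

View pics/s11.png

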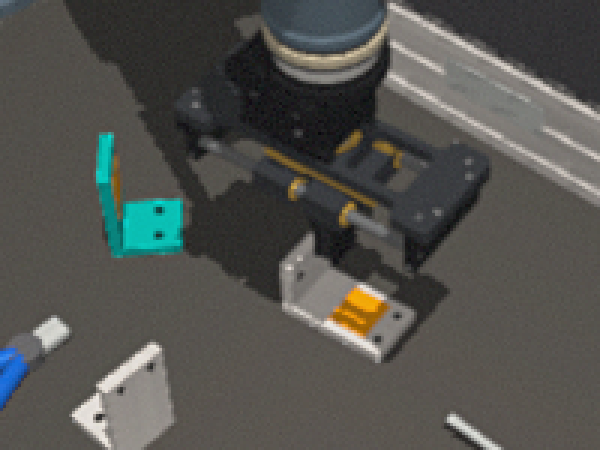

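```bash
python3 -c "
from h import *
tgt(0.478,-0.1165,0.06,92.4)
"
```

```text
shift cm [-0.05 -2.7   0.48] spin -0.002
```

arm_command --pt "0 -1.3 -1.5 0 3.2" --pt "0 -2.7 -1.5 0 3.2" --pt "0 -2.7 -1 0 3.2" --pt "0 -2.7 0.5 0 3.2" --pt "0 -2.7 0.5 0 3.2"

```text
time: 17.0
position: [0.4777, -0.1158, 0.0581]
tool_rot: [0.693, 0.721, -0.0, -0.001]
ft_force: [-1.0, -0.3, -0.9]
grip_width: 0.0312
```

```bash
python3 -c "
from h import *
stat()
p,w=cloud('wrist');save(p,'w4')
m=(w[...,2]>.044)&(w[...,2]<.058)&(p.min(-1)>90)&(w[...,1]>-.16)&(w[...,1]<-.08)&(w[...,0]>.46)&(w[...,0]<.5)
print(w[m].mean(0),w[m].min(0),w[m].max(0),m.sum())
tgt(0.478,-0.1165,0.021,92.4)
"
```

```text
t 17.0 pos [ 0.4777 -0.1158  0.0581] toolx ang deg 92.26 q [-0.47  0.63  1.9   0.    0.62 -0.51] F [-1.  -0.3 -0.9] w 0.0312
[ 0.47878546 -0.10886711  0.05051061] [ 0.47362704 -0.12863205  0.0440996 ] [ 0.48401059 -0.09170868  0.05271797] 1219
shift cm [-0.06  0.    3.75] spin -0.002
```

View pics/w4.png

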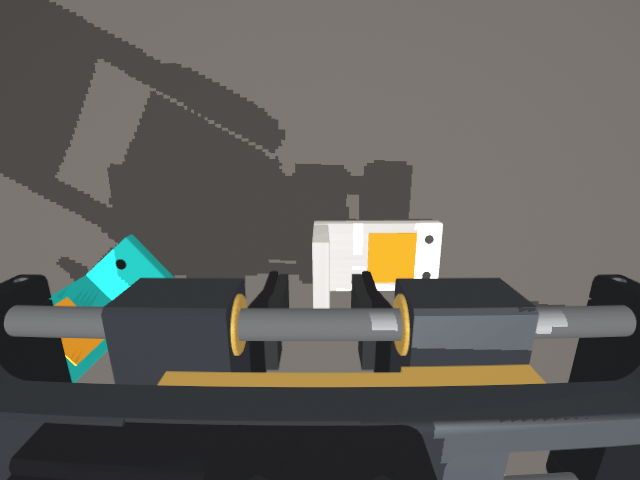

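```bash
python3 -c "
from h import *
f=np.load('scene0.npz');p,w=f['p'].astype(int),f['w']
m=(p[...,1]-p[...,0]>60)&(p[...,2]-p[...,0]>50)&(p[...,1]>p[...,2]-30)&(w[...,2]>0.003)&(w[...,0]<.45)
print(w[m].min(0),w[m].max(0)); m&=w[...,2]>.05;print(w[m].min(0),w[m].max(0))
"
```

```text
[ 0.3201158  -0.17411577  0.00305778] [ 0.38282979 -0.10982819  0.08280439]
[ 0.3201158  -0.17389087  0.05204376] [ 0.35425718 -0.13562695  0.08280439]
```

arm_command --pt "0 0.1 2 0 3.2" --pt "0 0.1 3.7 0 3.2" --pt "0 0.1 3.7 0 3.2" --pt "0 0.1 3.7 0 0" --pt "0 0.1 3.7 0 0"

```text
time: 17.68
position: [0.4799, -0.1163, 0.0234]
tool_rot: [0.693, 0.721, 0.0, 0.001]
ft_force: [0.4, 0.2, -0.5]
grip_width: 0.0193
```

arm_command --pt "0 0 0 0 0" --pt "0 0 -5 0 0" --pt "0 0 -10 0 0" --pt "0 0 -14 0 0"

```text
time: 18.18
position: [0.4793, -0.1161, 0.1647]
tool_rot: [0.693, 0.721, 0.0, 0.0]
ft_force: [0.9, -0.7, -1.8]
grip_width: 0.0088
```

```bash
python3 -c "
from h import *
stat()
x,y=b2w(.034,-.0455);print(x,y);tgt(x,y,0.16,177.3)
"
```

```text
t 18.18 pos [ 0.4793 -0.1161  0.1647] toolx ang deg 92.26 q [-0.46  0.44  1.82 -0.    0.88 -0.5 ] F [ 0.9 -0.7 -1.8] w 0.0088
0.5378189122414182 0.14194889136510253
shift cm [25.55  6.86  0.46] spin -1.484
```

arm_command --pt "2.5 0.7 0 -0.17 0" --pt "6 1.6 0 -0.34 0" --pt "10 2.7 0.2 -0.51 0" --pt "14 3.8 0.4 -0.68 0" --pt "18 4.8 0.4 -0.85 0"

```text
time: 18.8
position: [0.5199, 0.067, 0.1588]
tool_rot: [0.332, 0.943, -0.0, -0.0]
ft_force: [0.8, 0.3, -1.8]
grip_width: 0.0084
```

```bash
python3 -c "
from h import *
stat()
x,y=b2w(.034,-.0455);print(x,y);tgt(x,y,0.16,177.3)
"
```

```text
t 18.8 pos [0.5199 0.067  0.1588] toolx ang deg 141.28 q [-0.09  0.48  1.75 -0.    0.91 -0.98] F [ 0.8  0.3 -1.8] w 0.0084
0.5378189122414182 0.14194889136510253
shift cm [ 3.3   6.97 -0.13] spin -0.629
```

arm_command --pt "0.9 2 0 -0.17 0" --pt "1.8 4 0 -0.34 0" --pt "2.8 5.8 0 -0.51 0" --pt "3.3 7 0 -0.629 0" --pt "3.3 7 0 -0.629 0"

```text
time: 19.42
position: [0.5384, 0.1415, 0.1588]
tool_rot: [0.026, 1.0, -0.0, -0.0]
ft_force: [0.7, -0.2, -1.8]
grip_width: 0.0091
```

```bash
python3 -c "
from h import *
stat()
x,y=b2w(.034,-.0455);tgt(x,y,0.034,177.3)
p,w=cloud('wrist');save(p,'w5')
"
```

```text
t 19.43 pos [0.5384 0.1415 0.1588] toolx ang deg 177.02 q [ 0.06  0.52  1.67 -0.    0.95 -1.46] F [ 0.7 -0.2 -1.8] w 0.0091
shift cm [ 0.06  0.04 12.48] spin -0.005
```

View pics/w5.png

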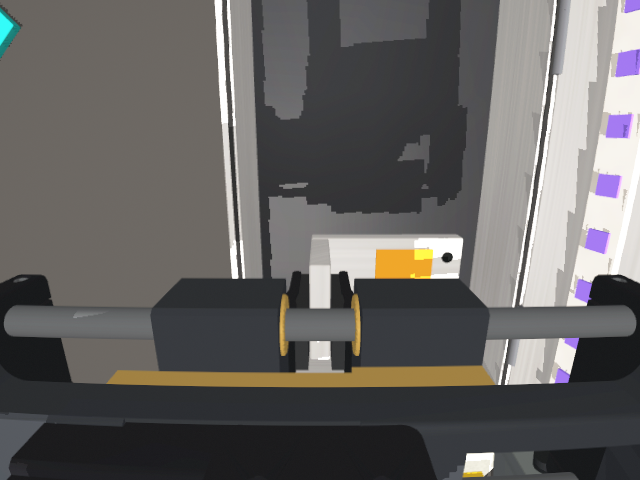

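arm_command --pt "0 0 4 0 0" --pt "0 0 8 0 0" --pt "0 0 11.3 0 0" --pt "0 0 12.4 0 0" --pt "0 0 12.5 0 0"

```text
time: 20.1
position: [0.5387, 0.1403, 0.0339]
tool_rot: [0.027, 1.0, -0.0, -0.0]
ft_force: [-0.3, 0.8, -0.8]
grip_width: 0.0087
```

```bash
python3 -c "
from h import *
stat()
"
```

```text
t 20.1 pos [0.5387 0.1403 0.0339] toolx ang deg 176.91 q [ 0.05  0.72  1.74 -0.    0.68 -1.46] F [-0.3  0.8 -0.8] w 0.0087
```

arm_command --pt "0 0 0.05 0 3" --pt "0 0 0.05 0 3" --pt "0 0 0.05 0 3" --pt "0 0 -6 0 3" --pt "0 0 -12 0 3"

```text
time: 20.72
position: [0.5381, 0.1408, 0.1542]
tool_rot: [0.026, 1.0, -0.0, -0.001]
ft_force: [0.6, 1.2, 0.4]
grip_width: 0.0301
```

```bash
python3 -c "
from h import *
stat()
p,w=cloud('scene');save(p,'s12',(180,60,510,380),2)
for o in tops(w,p): print(o[1],[np.round(a,1) for a in o[4]])
p,w=cloud('top')
for o in tops(w,p): print(o[1],[np.round(a,1) for a in o[4]])
"
```

```text
t 20.73 pos [0.5381 0.1408 0.1542] toolx ang deg 176.99 q [ 0.05  0.53  1.67  0.    0.94 -1.46] F [0.6 1.2 0.4] w 0.0301
[ 0.4713 -0.2749  0.0781] [array([ 470.3, -274.6]), array([44.4, 11.5]), np.float64(83.0)]
[ 0.6028 -0.281   0.0782] [array([ 601.8, -280.1]), array([44.7, 11.8]), np.float64(75.4)]
[ 0.5999 -0.2774  0.0793] [array([ 600.2, -278.2]), array([44.5, 10.1]), np.float64(73.0)]
[ 0.4677 -0.2719  0.0799] [array([ 467.8, -272.9]), array([45.4,  9.4]), np.float64(83.6)]
```

View pics/s12.png

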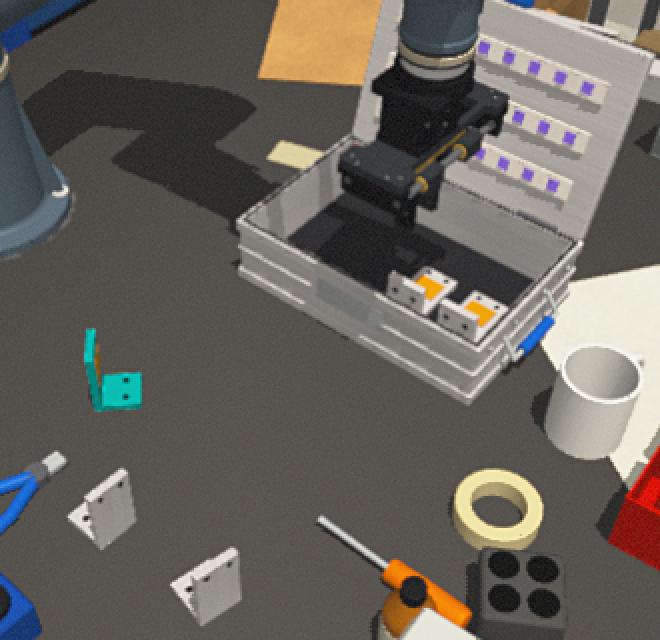

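```bash
python3 -c "
from h import *
f=np.load('top0.npz');p,w=f['p'],f['w']
m=(w[...,2]>.05)&(w[...,2]<.12)&(w[...,0]>.62)&(w[...,0]<.9)&(w[...,1]<-.1)&(w[...,1]>-.5)
n,l,s,c=cv2.connectedComponentsWithStats(m.astype(np.uint8))
for i in range(1,n):
    if s[i,4]>15: q=w[l==i];print(c[i].round(),q.min(0).round(3),q.max(0).round(3))
x,y=.601,-.279; a=np.radians(-15)
u=np.array([np.cos(a),np.sin(a)])
st=np.array([x,y])-.042*u; print(st)
tgt(st[0],st[1],.16,75)
"
```

```text
[424. 127.] [ 0.76  -0.444  0.05 ] [ 0.9   -0.233  0.12 ]
[338. 117.] [ 0.774 -0.166  0.05 ] [ 0.863 -0.101  0.059]
[373. 142.] [ 0.732 -0.231  0.05 ] [ 0.78  -0.182  0.104]
[ 0.56043112 -0.2681296 ]
shift cm [-3.82e+00 -4.08e+01  2.00e-02] spin 1.781
```

arm_command --pt "-0.4 -4 0 0.18 3" --pt "-0.8 -8.2 0 0.36 0" --pt "-1.2 -12.4 0 0.54 0" --pt "-1.6 -16.5 0 0.72 0" --pt "-2 -20.6 0 0.9 0"

```text
time: 21.45
position: [0.5475, -0.0671, 0.1535]
tool_rot: [0.461, 0.887, 0.0, -0.0]
ft_force: [0.3, -0.8, 0.6]
grip_width: 0.0025
```

```bash
python3 -c "
from h import *
stat()
tgt(.5604,-.2681,.16,75)
"
```

```text
t 21.45 pos [ 0.5475 -0.0671  0.1535] toolx ang deg 125.1 q [-0.32  0.52  1.69  0.    0.93 -0.94] F [ 0.3 -0.8  0.6] w 0.0025
shift cm [-17.18 -10.5   -0.65] spin 0.874
```

arm_command --pt "-3.4 -2.1 -0.6 0.18 0" --pt "-6.8 -4.2 -0.6 0.36 0" --pt "-10.2 -6.3 -0.6 0.54 0" --pt "-13.6 -8.4 -0.6 0.72 0" --pt "-17.2 -10.5 -0.6 0.874 0"

```text
time: 22.08
position: [0.5617, -0.2679, 0.1594]
tool_rot: [0.793, 0.609, -0.0, -0.0]
ft_force: [0.3, -0.1, 1.3]
grip_width: 0.0002
```

```bash
python3 -c "
from h import *
stat()
tgt(.5604,-.2681,.064,75)
p,w=cloud('scene')
for o in tops(w,p): print(o[1],[np.round(a,1) for a in o[4]])
"
```

```text
t 22.07 pos [ 0.5617 -0.2679  0.1594] toolx ang deg 75.06 q [-0.62  0.6   1.5   0.    1.05 -0.36] F [ 0.3 -0.1  1.3] w 0.0002
shift cm [-0.06 -0.11  9.54] spin 0.001
[ 0.4713 -0.2749  0.0779] [array([ 470.3, -273.9]), array([45.4, 10.7]), np.float64(84.5)]
[ 0.6029 -0.2809  0.0785] [array([ 602.3, -280. ]), array([45.2, 10.8]), np.float64(74.6)]
```

arm_command --pt "0 -0.1 5 0 0" --pt "0 -0.1 9.4 0 0" --pt "0 -0.1 9.4 0 0" --pt "0 1.0 9.4 0 0" --pt "0 2.0 9.4 0 0"

```text
time: 22.75
position: [0.584, -0.2732, 0.0683]
tool_rot: [0.791, 0.611, 0.001, 0.003]
ft_force: [-0.1, -0.5, 0.4]
grip_width: 0.0006
```

arm_command --pt "0 0.9 0 0 0" --pt "0 1.8 0 0 0" --pt "0 2.6 0 0 0" --pt "0 3.4 0 0 0" --pt "0 4.2 0 0 0"

```text
time: 23.38
position: [0.6225, -0.2827, 0.0656]
tool_rot: [0.791, 0.611, -0.0, -0.0]
ft_force: [-0.5, -0.4, -0.1]
grip_width: 0.0001
```

arm_command --pt "0 0.8 0 0 0" --pt "0 1.5 0 0 0" --pt "0 1.6 0 0 0" --pt "0 1.6 0 0 0"

```text
time: 23.88
position: [0.6373, -0.2865, 0.0657]
tool_rot: [0.791, 0.611, -0.0, -0.0]
ft_force: [0.1, 0.5, 0.3]
grip_width: 0.0005
```

```bash
python3 -c "
from h import *
stat()
p,w=cloud('scene');save(p,'s13',(190,230,390,380),3)
short('scene',.61,-.281)
short('top',.61,-.281)
tgt(.610,-.2815,.06,75)
"
```

```text
t 23.88 pos [ 0.6373 -0.2865  0.0657] toolx ang deg 75.36 q [-0.58  0.81  1.34 -0.    0.99 -0.33] F [0.1 0.5 0.3] w 0.0005
scene [283. 359.] [ 0.6073 -0.2973  0.0492] [array([ 607.1, -296.7]), array([15.2,  8.7]), np.float64(71.2)]
shift cm [-0.2  -2.76  0.58] spin 0.006
```

View pics/s13.png

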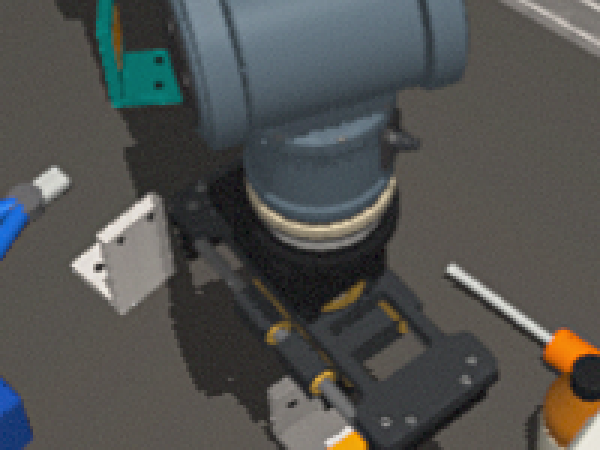

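arm_command --pt "-0.1 -1.3 -1.5 0.006 3.2" --pt "-0.2 -2.7 -1.5 0.006 3.2" --pt "-0.2 -2.7 -1 0.006 3.2" --pt "-0.2 -2.7 0.5 0.006 3.2" --pt "-0.2 -2.7 0.5 0.006 3.2"

```text
time: 24.65
position: [0.6099, -0.2811, 0.0588]
tool_rot: [0.793, 0.609, -0.001, -0.002]
ft_force: [0.1, 0.6, 0.2]
grip_width: 0.0313
```

```bash
python3 -c "
from h import *
stat()
p,w=cloud('wrist');save(p,'w6')
m=(w[...,2]>.044)&(w[...,2]<.058)&(p.min(-1)>90)&(abs(w[...,1]+.28)<.04)&(abs(w[...,0]-.61)<.03)
q=w[m];r=cv2.minAreaRect(q[:,:2].astype(np.float32)*1000);print(q.mean(0),r,m.sum())
tgt(0.610,-0.2815,0.021,75)
"
```

```text
t 24.65 pos [ 0.6099 -0.2811  0.0588] toolx ang deg 75.01 q [-0.6   0.79  1.42  0.    0.94 -0.34] F [0.1 0.6 0.2] w 0.0313
[ 0.6129133  -0.27515495  0.05050183] ((612.5130004882812, -276.5697021484375), (37.148963928222656, 9.000845909118652), 73.9215316772461) 1179
shift cm [-0.03 -0.03  3.84] spin 0.0
```

View pics/w6.png

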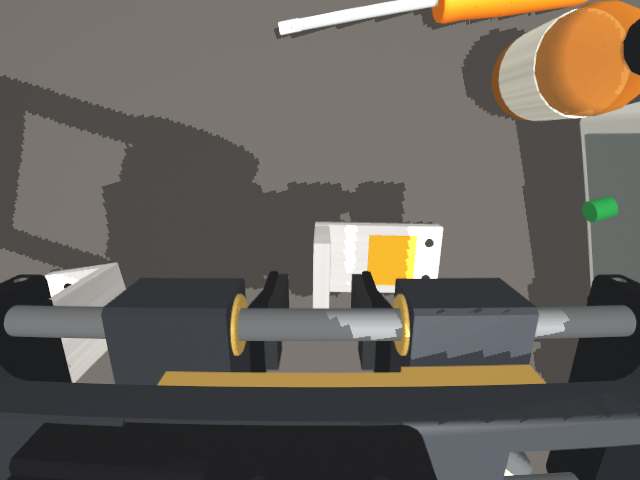

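arm_command --pt "0 0.1 2 0.005 3.2" --pt "0 0.1 3.8 0.01 3.2" --pt "0 0.1 3.8 0.01 3.2" --pt "0 0.1 3.8 0.01 0" --pt "0 0.1 3.8 0.01 0"

```text
time: 25.32
position: [0.6123, -0.2824, 0.0234]
tool_rot: [0.796, 0.605, 0.0, 0.001]
ft_force: [0.1, 0.7, 0.0]
grip_width: 0.0197
```

arm_command --pt "0 0 0 0 0" --pt "0 0 -5 0 0" --pt "0 0 -10 0 0" --pt "0 0 -14 0 0"

```text
time: 25.82
position: [0.6121, -0.2822, 0.165]
tool_rot: [0.796, 0.605, 0.0, 0.001]
ft_force: [-0.1, 0.2, -1.9]
grip_width: 0.0089
```

```bash
python3 -c "
from h import *
stat()
x,y=b2w(-.034,-.0455);print(x,y);tgt(x,y,0.16,177.3)
"
```

```text
t 25.82 pos [ 0.6121 -0.2822  0.165 ] toolx ang deg 74.44 q [-0.6   0.66  1.35 -0.    1.13 -0.33] F [-0.1  0.2 -1.9] w 0.0089
0.4698944007440043 0.14515213001335822
shift cm [ 37.36 -25.16   0.44] spin -1.795
```

arm_command --pt "3 -2 0 -0.18 0" --pt "7 -4.6 0.2 -0.36 0" --pt "11 -7.3 0.4 -0.54 0" --pt "15 -10 0.4 -0.72 0" --pt "19 -12.7 0.4 -0.9 0"

```text
time: 26.45
position: [0.5397, -0.0635, 0.159]
tool_rot: [0.451, 0.892, 0.0, 0.0]
ft_force: [0.3, -0.3, -2.2]
grip_width: 0.0088
```

```bash
python3 -c "
from h import *
stat()
x,y=b2w(-.034,-.0455);tgt(x,y,0.16,177.3)
"
```

```text
t 26.45 pos [ 0.5397 -0.0635  0.159 ] toolx ang deg 126.33 q [-0.32  0.5   1.7   0.    0.93 -0.96] F [ 0.3 -0.3 -2.2] w 0.0088
shift cm [20.94  6.74 -0.1 ] spin -0.89
```

arm_command --pt "4.2 1.3 0 -0.18 0" --pt "8.4 2.7 0 -0.36 0" --pt "12.6 4 0 -0.54 0" --pt "16.8 5.4 0 -0.72 0" --pt "20.9 6.7 0 -0.89 0"

```text
time: 27.08
position: [0.4712, 0.1448, 0.1592]
tool_rot: [0.023, 1.0, 0.0, 0.0]
ft_force: [0.8, 0.0, -1.4]
grip_width: 0.0087
```

```bash
python3 -c "
from h import *
stat()
x,y=b2w(-.034,-.0455);tgt(x,y,0.0342,177.3)
p,w=cloud('scene');save(p,'s14',(180,60,510,380),2)
"
```

```text
t 27.07 pos [0.4712 0.1448 0.1592] toolx ang deg 177.32 q [ 0.07  0.45  1.82  0.    0.87 -1.45] F [ 0.8  0.  -1.4] w 0.0087
shift cm [ 0.15  0.03 12.5 ] spin 0.0
```

View pics/s14.png

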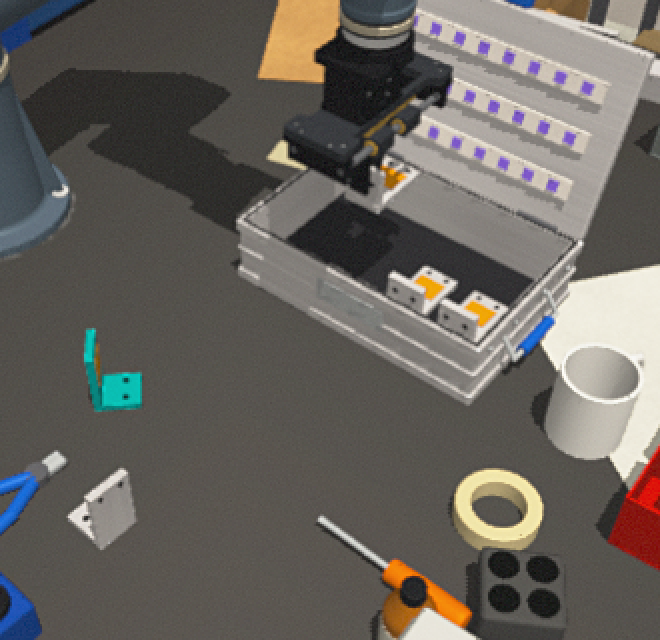

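arm_command --pt "0.1 0 4 0 0" --pt "0.1 0 8 0 0" --pt "0.1 0 11.3 0 0" --pt "0.1 0 12.4 0 0" --pt "0.1 0 12.5 0 0"

```text
time: 27.75
position: [0.471, 0.1435, 0.0338]
tool_rot: [0.026, 1.0, 0.0, 0.0]
ft_force: [-0.5, -0.4, -1.4]
grip_width: 0.0086
```

arm_command --pt "0 0 0.05 0 3" --pt "0 0 0.05 0 3" --pt "0 0 0.05 0 3" --pt "0 0 -6 0 3" --pt "0 0 -12 0 3"

```text
time: 28.38
position: [0.4702, 0.1435, 0.1542]
tool_rot: [0.026, 1.0, -0.0, -0.001]
ft_force: [2.0, -0.6, -0.0]
grip_width: 0.03
```

```bash
python3 -c "
from h import *
stat()
p,w=cloud('scene');save(p,'s15',(180,60,510,380),2)
for o in tops(w,p): print(o[1],[np.round(a,1) for a in o[4]])
p,w=cloud('top')
for o in tops(w,p): print(o[1],[np.round(a,1) for a in o[4]])
x,y=.469,-.2735; a=np.radians(-6.7)
u=np.array([np.cos(a),np.sin(a)])
st=np.array([x,y])-.042*u; print(st)
tgt(st[0],st[1],.16,83.3)
"
```

```text
t 28.38 pos [0.4702 0.1435 0.1542] toolx ang deg 176.99 q [ 0.07  0.45  1.83  0.    0.86 -1.45] F [ 2.  -0.6 -0. ] w 0.03
[ 0.4715 -0.2755  0.0782] [array([ 471.2, -274.8]), array([45.4, 11.9]), np.float64(83.8)]
[ 0.4677 -0.2719  0.0799] [array([ 467.5, -272.7]), array([45.6,  9. ]), np.float64(83.0)]
[ 0.42728683 -0.26859983]
shift cm [  2.62 -41.46  -0.15] spin 1.636
```

View pics/s15.png

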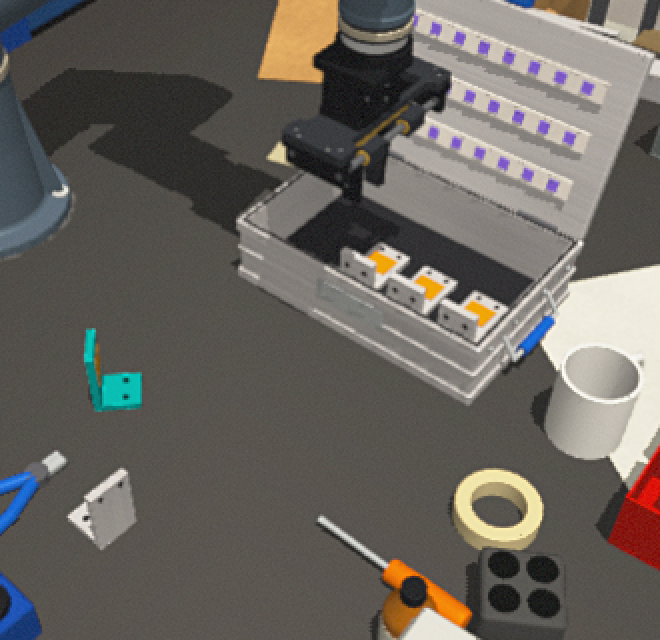

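arm_command --pt "0.2 -4 -0.1 0.18 3" --pt "0.5 -8.2 -0.1 0.36 0" --pt "0.8 -12.4 -0.1 0.54 0" --pt "1 -16.5 -0.1 0.72 0" --pt "1.3 -20.6 -0.1 0.9 0"

```text
time: 29.1
position: [0.4465, -0.0626, 0.1546]
tool_rot: [0.461, 0.887, 0.0, -0.0]
ft_force: [0.9, 0.5, -0.3]
grip_width: 0.0022
```

```bash
python3 -c "
from h import *
stat()
tgt(.4273,-.2686,.16,83.3)
"
```

```text
t 29.1 pos [ 0.4465 -0.0626  0.1546] toolx ang deg 125.1 q [-0.39  0.41  1.93  0.    0.81 -1.  ] F [ 0.9  0.5 -0.3] w 0.0022
shift cm [-15.75 -13.41  -0.54] spin 0.729
```

arm_command --pt "-3.4 -2.9 -0.5 0.18 0" --pt "-6.8 -5.8 -0.5 0.36 0" --pt "-10.2 -8.6 -0.5 0.54 0" --pt "-13.6 -11.5 -0.5 0.72 0" --pt "-15.7 -13.4 -0.5 0.729 0"

```text
time: 29.72
position: [0.4285, -0.2691, 0.1595]
tool_rot: [0.746, 0.666, -0.0, 0.0]
ft_force: [-0.8, 0.4, -0.1]
grip_width: 0.0005
```

```bash
python3 -c "
from h import *
stat()
tgt(.4273,-.2686,.064,83.3)
p,w=cloud('scene')
for o in tops(w,p): print(o[1],[np.round(a,1) for a in o[4]])
"
```

```text
t 29.73 pos [ 0.4285 -0.2691  0.1595] toolx ang deg 83.5 q [-0.78  0.46  1.79 -0.    0.89 -0.67] F [-0.8  0.4 -0.1] w 0.0005
shift cm [ 0.04 -0.13  9.55] spin 0.003
[ 0.4713 -0.2749  0.078 ] [array([ 469.6, -274.3]), array([44.4, 11.8]), np.float64(84.2)]
```

arm_command --pt "0 -0.1 5 0 0" --pt "0 -0.1 9.4 0 0" --pt "0 -0.1 9.4 0 0" --pt "0 1.0 9.4 0 0" --pt "0 2.0 9.4 0 0"

```text
time: 30.4
position: [0.451, -0.2704, 0.0677]
tool_rot: [0.745, 0.667, 0.0, 0.002]
ft_force: [-0.7, 0.6, -0.2]
grip_width: 0.0007
```

arm_command --pt "0 0.9 0 0 0" --pt "0 1.8 0 0 0" --pt "0 2.6 0 0 0" --pt "0 3.4 0 0 0" --pt "0 4.2 0 0 0"

```text
time: 31.02
position: [0.491, -0.2739, 0.0657]
tool_rot: [0.745, 0.667, -0.0, -0.0]
ft_force: [0.5, -0.1, 0.2]
grip_width: 0.0007
```

arm_command --pt "0 0.8 0 0 0" --pt "0 1.5 0 0 0" --pt "0 1.6 0 0 0" --pt "0 1.6 0 0 0"

```text
time: 31.52
position: [0.5062, -0.2756, 0.0657]
tool_rot: [0.745, 0.667, -0.0, -0.0]
ft_force: [-0.6, 0.5, 0.7]
grip_width: 0.0004
```

```bash
python3 -c "
from h import *
stat()
p,w=cloud('scene');save(p,'s16',(160,200,360,350),3)
short('scene',.478,-.2745)
short('top',.478,-.2745)
tgt(.478,-.2745,.06,83.3)
"
```

```text
t 31.52 pos [ 0.5062 -0.2756  0.0657] toolx ang deg 83.67 q [-0.69  0.68  1.68 -0.    0.78 -0.58] F [-0.6  0.5  0.7] w 0.0004
scene [233. 319.] [ 0.4786 -0.2875  0.0495] [array([ 478.3, -287.2]), array([19.5,  9.5]), np.float64(81.2)]
shift cm [-0.2  -2.8   0.58] spin 0.006
```

View pics/s16.png

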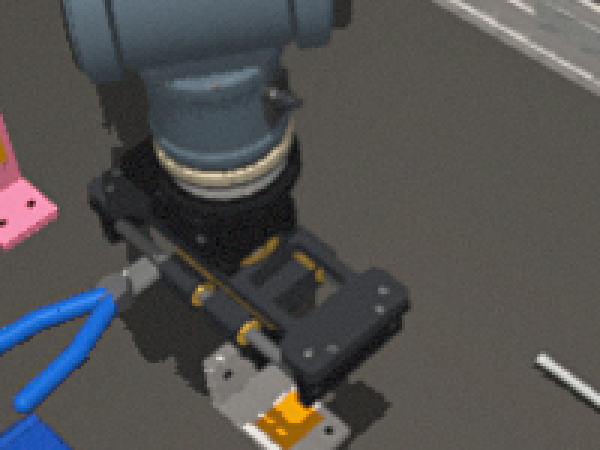

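arm_command --pt "-0.1 -1.3 -1.5 0.006 3.2" --pt "-0.2 -2.75 -1.5 0.006 3.2" --pt "-0.2 -2.75 -1 0.006 3.2" --pt "-0.2 -2.75 0.5 0.006 3.2" --pt "-0.2 -2.75 0.5 0.006 3.2"

```text
time: 32.3
position: [0.4781, -0.2739, 0.059]
tool_rot: [0.747, 0.665, -0.0, -0.002]
ft_force: [-0.2, -0.9, -0.7]
grip_width: 0.0311
```

```bash
python3 -c "
from h import *
stat()
p,w=cloud('wrist');save(p,'w7')
m=(w[...,2]>.044)&(w[...,2]<.058)&(p.min(-1)>90)&(abs(w[...,1]+.27)<.04)&(abs(w[...,0]-.478)<.03)
q=w[m];r=cv2.minAreaRect(q[:,:2].astype(np.float32)*1000);print(q.mean(0),r,m.sum())
tgt(0.478,-0.2745,0.021,83.3)
"
```

```text
t 32.3 pos [ 0.4781 -0.2739  0.059 ] toolx ang deg 83.32 q [-0.72  0.67  1.74  0.    0.73 -0.61] F [-0.2 -0.9 -0.7] w 0.0311
[ 0.48007756 -0.26772926  0.05050038] ((479.8183288574219, -269.1830749511719), (37.34177780151367, 8.983049392700195), 83.66535949707031) 1218
shift cm [-0.04 -0.04  3.85] spin 0.001
```

View pics/w7.png

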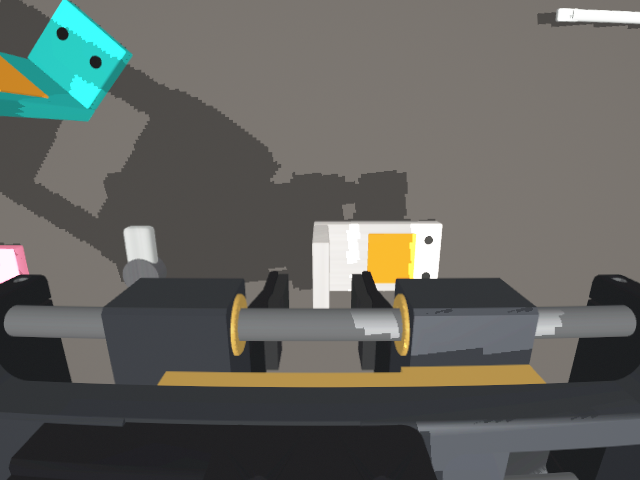

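arm_command --pt "0 0.1 2 0 3.2" --pt "0 0.1 3.8 0 3.2" --pt "0 0.1 3.8 0 3.2" --pt "0 0.1 3.8 0 0" --pt "0 0.1 3.8 0 0"

```text
time: 32.98
position: [0.4802, -0.275, 0.0233]
tool_rot: [0.747, 0.665, 0.0, 0.001]
ft_force: [-0.1, 0.4, 0.6]
grip_width: 0.0188
```

arm_command --pt "0 0 0 0 0" --pt "0 0 -5 0 0" --pt "0 0 -10 0 0" --pt "0 0 -14 0 0"

```text
time: 33.48
position: [0.48, -0.2749, 0.1649]
tool_rot: [0.747, 0.665, 0.0, 0.001]
ft_force: [1.1, -1.1, -1.1]
grip_width: 0.0093
```

```bash
python3 -c "
from h import *
stat()
x,y=b2w(-.102,-.0455);print(x,y);tgt(x,y,0.16,177.3)
"
```

```text
t 33.48 pos [ 0.48   -0.2749  0.1649] toolx ang deg 83.32 q [-0.72  0.51  1.67  0.    0.96 -0.61] F [ 1.1 -1.1 -1.1] w 0.0093
0.40196988924659033 0.14835536866161392
shift cm [ 41.13 -12.67   0.44] spin -1.64
```

arm_command --pt "3 -1 0 -0.18 0" --pt "7.5 -2.4 0.2 -0.36 0" --pt "12 -3.7 0.4 -0.54 0" --pt "16.5 -5.1 0.4 -0.72 0" --pt "21 -6.5 0.4 -0.9 0"

```text
time: 34.1
position: [0.4392, -0.0573, 0.1591]
tool_rot: [0.381, 0.925, 0.0, 0.0]
ft_force: [0.6, 0.2, -1.1]
grip_width: 0.0087
```

```bash
python3 -c "
from h import *
stat()
x,y=b2w(-.102,-.0455);tgt(x,y,0.16,177.3)
"
```

```text
t 34.1 pos [ 0.4392 -0.0573  0.1591] toolx ang deg 135.2 q [-0.38  0.39  1.94  0.    0.81 -1.17] F [ 0.6  0.2 -1.1] w 0.0087
shift cm [17.13 11.97 -0.1 ] spin -0.735
```

arm_command --pt "3.6 2.5 0 -0.18 0" --pt "7.2 5 0 -0.36 0" --pt "10.8 7.5 0 -0.54 0" --pt "14.4 10 0 -0.7 0" --pt "17.1 12 0 -0.735 0"

```text
time: 34.72
position: [0.4032, 0.1488, 0.1591]
tool_rot: [0.025, 1.0, 0.0, 0.0]
ft_force: [1.5, -0.6, -1.0]
grip_width: 0.0087
```

arm_command --pt "0 0 0 0 0"

```text
time: 34.85
position: [0.4032, 0.1489, 0.1591]
tool_rot: [0.024, 1.0, 0.0, 0.0]
ft_force: [0.2, 0.4, -0.4]
grip_width: 0.0088
```

```bash
python3 -c "
from h import *
stat()
x,y=b2w(-.102,-.0455);tgt(x,y,0.0337,177.3)
p,w=cloud('scene');save(p,'s17',(180,60,510,380),2)
p,w=cloud('wrist');save(p,'w8')
"
```

```text
t 34.85 pos [0.4032 0.1489 0.1591] toolx ang deg 177.24 q [ 0.09  0.38  1.97  0.    0.79 -1.43] F [ 0.2  0.4 -0.4] w 0.0088
shift cm [ 0.12 -0.06 12.54] spin -0.001
```

View pics/s17.png

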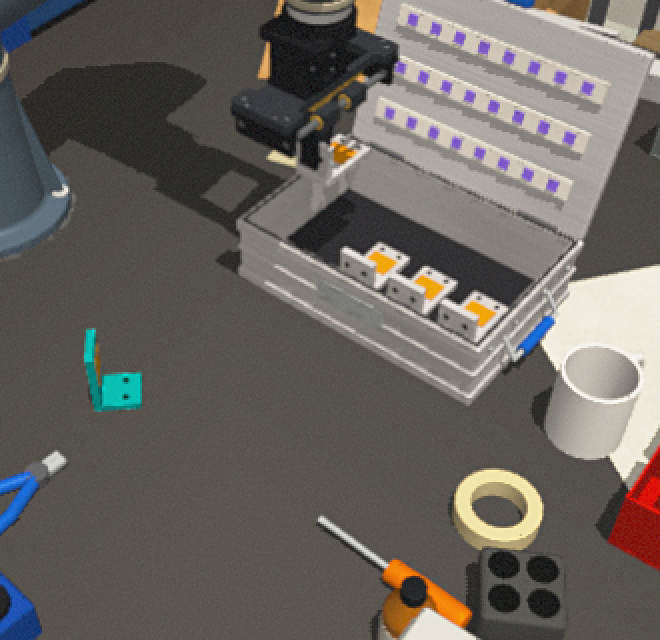

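View pics/w8.png

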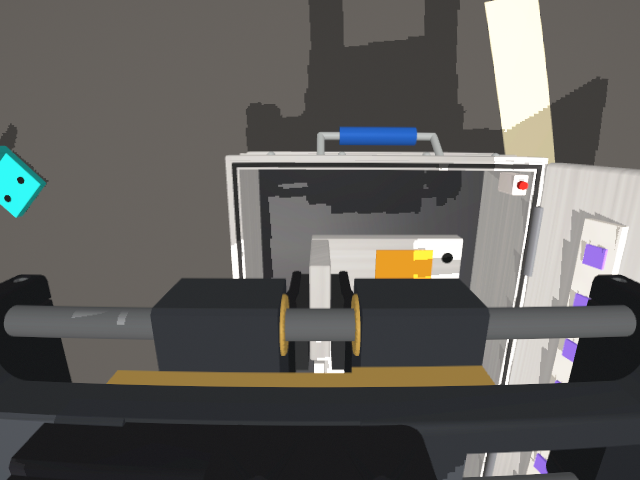

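arm_command --pt "0.1 0 4 0 0" --pt "0.1 0 8 0 0" --pt "0.1 0 11.3 0 0" --pt "0.1 0 12.4 0 0" --pt "0.1 0 12.5 0 0"

```text
time: 35.58
position: [0.4034, 0.1465, 0.0336]
tool_rot: [0.027, 1.0, -0.0, -0.0]
ft_force: [0.2, -0.6, -0.1]
grip_width: 0.0089
```

```bash
python3 -c "
from h import *
stat()"
```

```text
t 35.58 pos [0.4034 0.1465 0.0336] toolx ang deg 176.92 q [ 0.09  0.65  2.06 -0.    0.43 -1.43] F [ 0.2 -0.6 -0.1] w 0.0089
```

arm_command --pt "0 0 0.03 0 3" --pt "0 0 0.03 0 3" --pt "0 0 0.03 0 3" --pt "0 0 -6 0 3" --pt "0 0 -12 0 3"

```text
time: 36.2
position: [0.4023, 0.1472, 0.1542]
tool_rot: [0.026, 1.0, -0.0, -0.002]
ft_force: [2.0, -0.6, 0.1]
grip_width: 0.0296
```

arm_command --pt "0 -5 -6 0 3" --pt "0 -10 -12 0 3" --pt "0 -15 -14 0 6" --pt "0 -20 -16 0 6"

```text
time: 36.7
position: [0.3929, -0.0434, 0.3112]
tool_rot: [0.025, 1.0, -0.001, 0.002]
ft_force: [1.0, 0.1, 0.2]
grip_width: 0.0428
```

```bash
python3 -c "
from h import *
stat()
p,w=cloud('scene');save(p,'s18',(270,20,510,270),3);save(p,'s18f')
g=p.astype(int);b=(g[...,2]>120)&(g[...,0]<90)&(w[...,2]>0.2)&(w[...,1]>.2)&(w[...,1]<.6)
print('grip',w[b].min(0),w[b].max(0),w[b].mean(0),b.sum())
p,w=cloud('top');save(p,'t18',(120,150,300,350),3)
m=(w[...,2]>.052)&(w[...,2]<.066)&(w[...,0]>.36)&(w[...,0]<.65)&(w[...,1]>.1)&(w[...,1]<.24)
n,l,s,c=cv2.connectedComponentsWithStats(m.astype(np.uint8))
for i in range(1,n):
    if s[i,4]>5: q=w[l==i];print(c[i].round(),q.mean(0).round(3),q.min(0).round(3),q.max(0).round(3))
"
```

```text
t 36.7 pos [ 0.3929 -0.0434  0.3112] toolx ang deg 177.09 q [-0.39  0.09  1.84  0.    1.21 -1.91] F [1.  0.1 0.2] w 0.0428
grip [0.49804391 0.34845953 0.28713786] [0.53454896 0.37572907 0.33219472] [0.51777526 0.35862051 0.3122059 ] 375
[223. 206.] [0.604 0.136 0.06 ] [0.582 0.131 0.052] [0.628 0.141 0.066]
[221. 236.] [0.535 0.139 0.06 ] [0.513 0.134 0.053] [0.558 0.144 0.065]
[219. 265.] [0.469 0.142 0.06 ] [0.449 0.137 0.053] [0.49  0.147 0.066]
[217. 295.] [0.402 0.145 0.06 ] [0.38  0.14  0.052] [0.425 0.151 0.065]
```

View pics/s18.png

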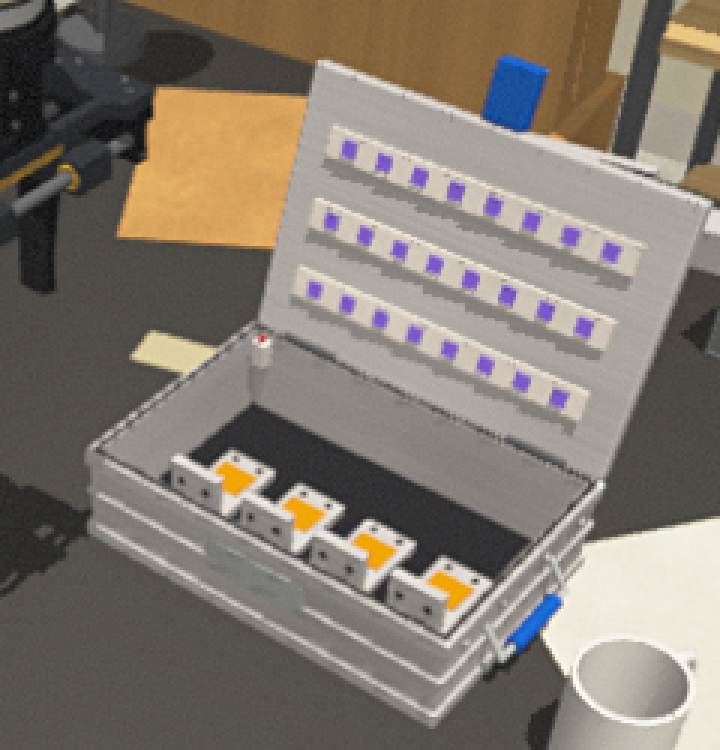

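View pics/t18.png

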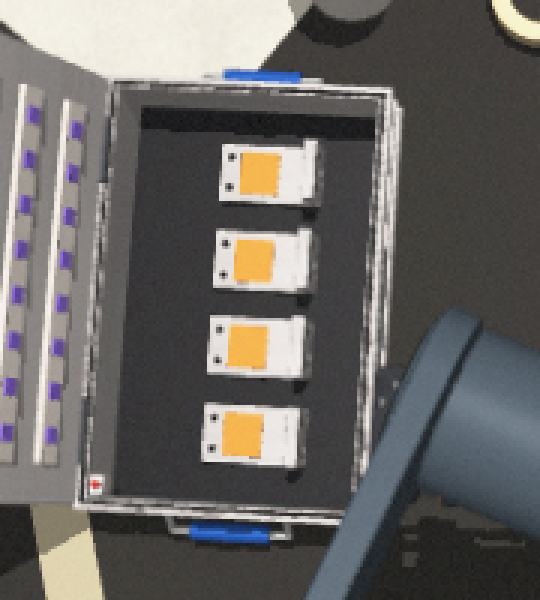

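```bash
python3 -c "
from h import *
tgt(.5145,.366,.40,87.3)"
```

```text
shift cm [-9.52 41.97 -8.9 ] spin 1.558
```

arm_command --pt "-1 4 -4 0.18 6" --pt "-2 8 -9 0.36 6" --pt "-3 13 -9 0.54 6" --pt "-4 18 -9 0.72 6" --pt "-5 23 -9 0.9 6"

```text
time: 37.42
position: [0.4531, 0.1804, 0.399]
tool_rot: [0.433, 0.901, -0.0, -0.0]
ft_force: [0.6, -0.4, 0.1]
grip_width: 0.0598
```

```bash
python3 -c "
from h import *
stat();tgt(.5145,.366,.40,87.3)"
```

```text
t 37.42 pos [0.4531 0.1804 0.399 ] toolx ang deg 128.68 q [ 0.15  0.16  1.5   0.    1.48 -0.53] F [ 0.6 -0.4  0.1] w 0.0598
shift cm [10.65 16.39 -0.1 ] spin 0.722
```

arm_command --pt "2.6 4 0 0.18 6" --pt "5.2 8 0 0.36 6" --pt "7.8 12 0 0.54 6" --pt "10.6 16.4 0 0.722 6" --pt "10.6 16.4 0 0.722 6"

```text
time: 38.05
position: [0.5138, 0.3672, 0.397]
tool_rot: [0.72, 0.694, -0.001, -0.001]
ft_force: [-0.7, -0.9, -0.7]
grip_width: 0.06
```

```bash
python3 -c "
from h import *
stat();tgt(.5145,.366,.295,87.3)
p,w=cloud('scene');save(p,'s19',(270,0,510,200),3)
p,w=cloud('wrist');save(p,'w19')
"
```

```text
t 38.05 pos [0.5138 0.3672 0.397 ] toolx ang deg 87.85 q [0.44 0.4  1.16 0.   1.58 0.48] F [-0.7 -0.9 -0.7] w 0.06
shift cm [-0.12  0.1  10.2 ] spin 0.01
```

View pics/s19.png

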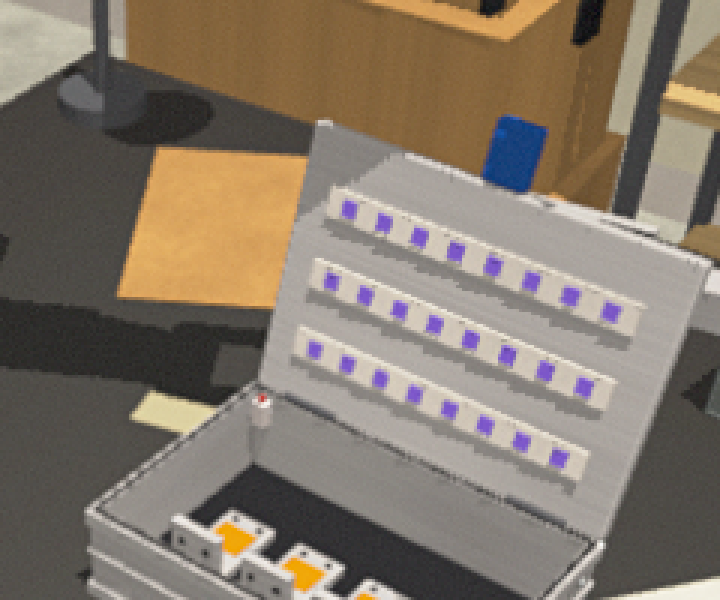

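View pics/w19.png

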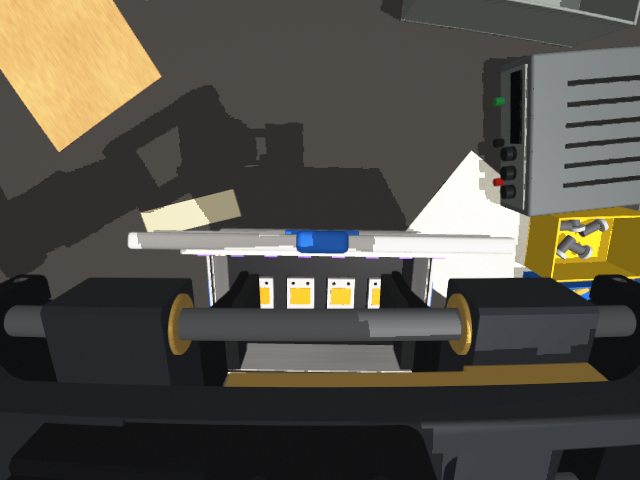

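arm_command --pt "-0.1 0.1 5 0.01 6" --pt "-0.1 0.1 9 0.01 6" --pt "-0.1 0.1 10.1 0.01 6" --pt "-0.1 0.1 10.1 0.01 3" --pt "-0.1 0.1 10.1 0.01 3" --newtons 20

```text
time: 38.78
position: [0.5169, 0.3628, 0.3005]
tool_rot: [0.725, 0.688, 0.002, 0.001]
ft_force: [-0.1, 0.1, 0.5]
grip_width: 0.0471
```

arm_command --pt "0 0 0 0 3" --pt "0 0 0 0 3"

```text
time: 39.02
position: [0.5147, 0.363, 0.3]
tool_rot: [0.725, 0.689, 0.0, -0.001]
ft_force: [-4.3, 0.7, 6.0]
grip_width: 0.036
```

```bash
python3 -c "
from h import *
import math
stat()
r=toolR();t=math.radians(-2.7);yb=np.array([-math.sin(t),math.cos(t),0])
f=lambda a:-(.240*math.cos(a)-.008*math.sin(a))*yb+np.array([0,0,.240*math.sin(a)+.008*math.cos(a)])
for a in [1.75,1.6,1.45,1.3,1.15,1,.85,.7,.55,.4,.3,.2,.1,.05,0]: print(a,(r.T@(f(a)-f(1.85))*100).round(2))
p,w=cloud('scene');save(p,'s20',(270,0,510,200),3)
"
```

```text
t 39.02 pos [0.5147 0.363  0.3   ] toolx ang deg 87.04 q [0.44 0.46 1.33 0.   1.36 0.49] F [-4.3  0.7  6. ] w 0.036
1.75 [-2.32  0.01 -0.63]
1.6 [-5.88  0.03 -1.12]
1.45 [-9.48  0.04 -1.08]
1.3 [-13.03   0.06  -0.5 ]
1.15 [-16.46   0.08   0.6 ]
1 [-19.68   0.09   2.2 ]
0.85 [-22.63   0.11   4.27]
0.7 [-25.23   0.12   6.75]
0.55 [-27.44   0.13   9.6 ]
0.4 [-29.19   0.15  12.74]
0.3 [-30.09   0.15  14.96]
0.2 [-30.76   0.16  17.27]
0.1 [-31.2    0.16  19.63]
0.05 [-31.33   0.16  20.82]
0 [-31.41   0.16  22.02]
```

View pics/s20.png

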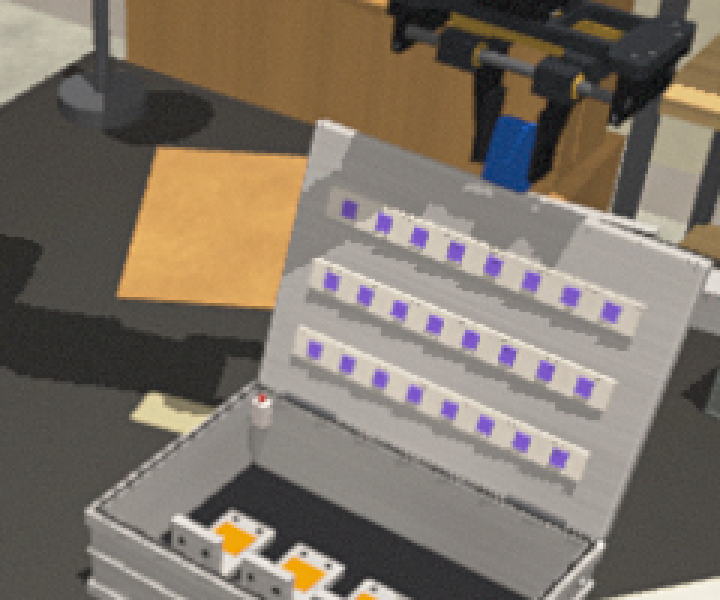

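arm_command --pt "-1.1 0 -0.35 0 3" --pt "-3 0 -0.75 0 3" --pt "-5.9 0 -1.1 0 3" --pt "-9.5 0 -1.1 0 3" --pt "-13 0 -0.5 0 3"

```text
time: 39.7
position: [0.508, 0.2327, 0.3038]
tool_rot: [0.725, 0.689, 0.001, -0.001]
ft_force: [-1.3, 2.6, -5.3]
grip_width: 0.0358
```

```bash
python3 -c "
from h import *
stat()
p,w=cloud('scene');save(p,'s21',(270,0,510,200),3)
"
```

```text
t 39.7 pos [0.508  0.2327 0.3038] toolx ang deg 87.06 q [0.23 0.35 1.5  0.   1.29 0.28] F [-1.3  2.6 -5.3] w 0.0358
```

View pics/s21.png

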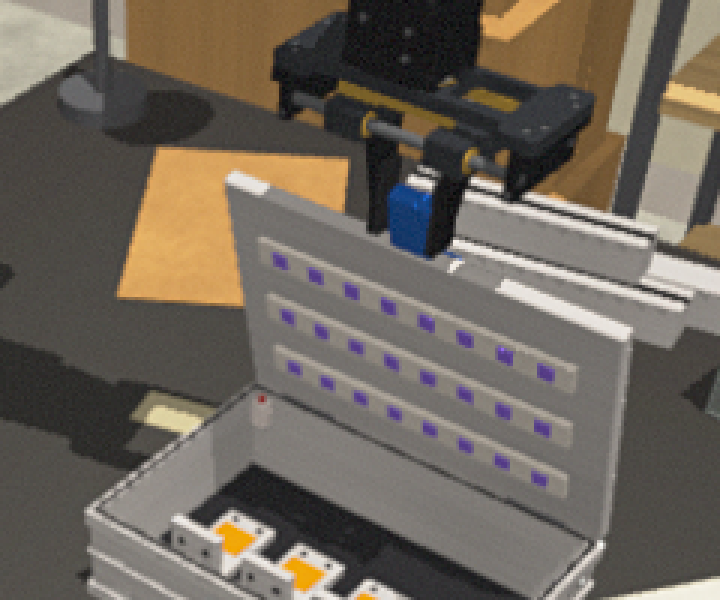

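arm_command --pt "-3.4 0 1.1 0 3" --pt "-6.65 0 2.7 0 3" --pt "-9.6 0 4.8 0 3" --pt "-12.2 0 7.2 0 3" --pt "-14.4 0 10.1 0 3"

```text
time: 40.38
position: [0.5006, 0.0881, 0.2017]
tool_rot: [0.725, 0.688, -0.0, -0.0]
ft_force: [-0.2, 4.4, -2.7]
grip_width: 0.0355
```

```bash
python3 -c "
from h import *
stat()
p,w=cloud('scene');save(p,'s22',(250,60,510,260),3)
"
```

```text
t 40.38 pos [0.5006 0.0881 0.2017] toolx ang deg 87.0 q [-0.05  0.4   1.74  0.    1.    0.01] F [-0.2  4.4 -2.7] w 0.0355
```

View pics/s22.png

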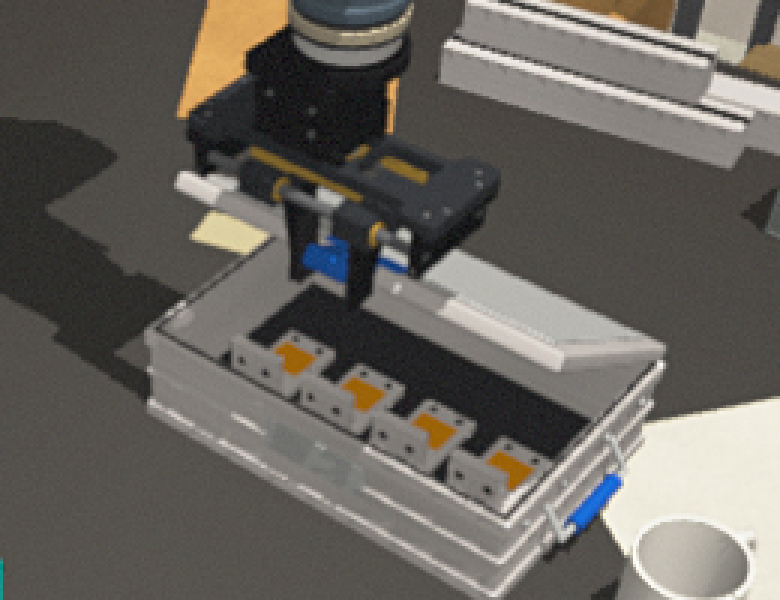

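arm_command --pt "-1.75 0 3.1 0 3" --pt "-2.65 0 5.3 0 3" --pt "-3.3 0 7.6 0 3" --pt "-3.75 0 10 0 3" --pt "-3.95 0 11.8 0 3"

```text
time: 41.05
position: [0.4985, 0.049, 0.0835]
tool_rot: [0.725, 0.689, -0.001, -0.001]
ft_force: [-2.6, -0.3, -1.1]
grip_width: 0.0357
```

arm_command --pt "0 0 0.4 0 3" --pt "0 0 0.5 0 3" --pt "0 0 0.5 0 6" --pt "0 0 0.5 0 6" --pt "0 0 0.5 0 6"

```text
time: 41.68
position: [0.5006, 0.0497, 0.0799]
tool_rot: [0.725, 0.689, 0.001, 0.001]
ft_force: [0.2, 0.1, 0.4]
grip_width: 0.0557
```

arm_command --pt "0 0 -4 0 6" --pt "-2 0 -9 0 6" --pt "-8 0 -9 0 3" --pt "-14 0 -9 0 0"

```text
time: 42.18
position: [0.4931, -0.0915, 0.1707]
tool_rot: [0.725, 0.689, 0.001, 0.002]
ft_force: [1.0, -0.5, 0.4]
grip_width: 0.0473
```

```bash
python3 -c "
from h import *
stat()
p,w=cloud('scene');save(p,'s23')
def lid(p,w):
    m=(w[...,2]>0.09)&(w[...,2]<0.14)&(w[...,0]>0.36)&(w[...,0]<0.65)&(w[...,1]>0.09)&(w[...,1]<0.28)
    q=w[m];A=np.c_[q[:,:2],np.ones(len(q))];print('plane',np.linalg.lstsq(A,q[:,2],rcond=None)[0],np.median(q[:,2]),m.sum())
lid(p,w)
f=np.load('scene0.npz');lid(f['p'],f['w'])
p,w=cloud('top');save(p,'t23');lid(p,w);f=np.load('top0.npz');lid(f['p'],f['w'])
g=p.astype(int)
for nm,c in [('green',(g[...,1]>110)&(g[...,0]<80)&(g[...,2]<100)),('red',(g[...,0]>150)&(g[...,1]<60)&(g[...,2]<60))]:
        c=c&(w[...,2]>0.06)&(w[...,2]<0.08)&(w[...,1]<-.3)&(w[...,1]>-.6)
        q=w[c];print(nm,c.sum(),q.mean(0).round(4),q.min(0).round(3),q.max(0).round(3))
"
```

```text
t 42.17 pos [ 0.4931 -0.0915  0.1707] toolx ang deg 87.14 q [-0.41  0.44  1.8   0.    0.9  -0.36] F [ 1.  -0.5  0.4] w 0.0473
plane [3.52200232e-05 3.17885253e-03 9.98065378e-02] 0.10040523289510137 6761
plane [0.00061162 0.00400374 0.09933031] 0.10040234441453588 7172
plane [-0.00147803  0.00079787  0.10186982] 0.10128704340893627 11212
plane [-0.00097066  0.00141572  0.10153031] 0.10131705528147825 11192
green 47 [ 0.4586 -0.4151  0.0722] [ 0.45  -0.423  0.066] [ 0.469 -0.405  0.076]
red 43 [ 0.4509 -0.4873  0.0712] [ 0.443 -0.498  0.064] [ 0.462 -0.476  0.076]
```

View pics/s23.png

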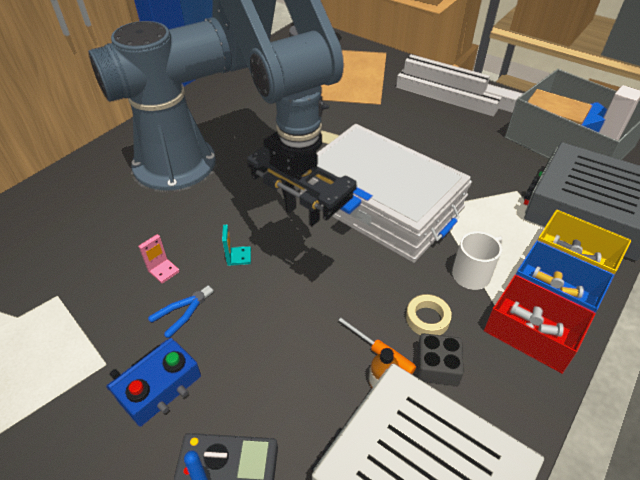

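```bash
python3 -c "
from h import *
stat();tgt(.4605,-.4157,.12,87)
"
```

```text
t 42.27 pos [ 0.4937 -0.096   0.1702] toolx ang deg 86.66 q [-0.41  0.44  1.79 -0.    0.9  -0.35] F [ 0.5  0.3 -0. ] w 0.0398
shift cm [-32.09  -1.48   5.12] spin -0.006
```

View pics/t23.png

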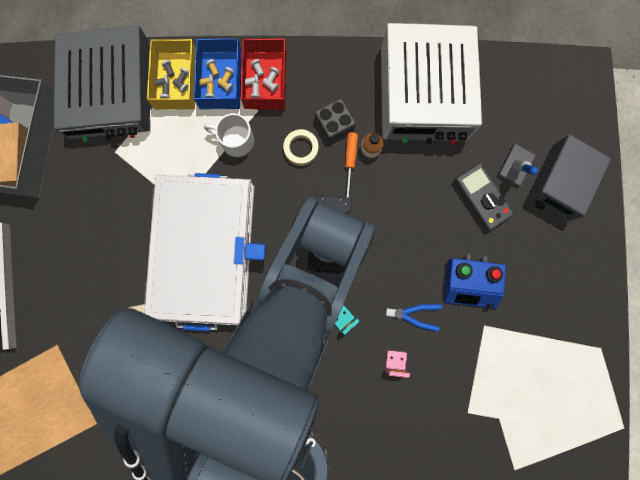

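The top view shows the lid shut and the bystanders where they were. For the start button, the candidates are the green at (463,270) on the blue controller and the small green lamps on the white (405,140) and grey (84,138) instruments. The first one fits, because it's on the blue controller beside the big red button. I'll confirm it from above with a crop.

arm_command --pt "-6 -0.3 0 0 0" --pt "-12 -0.6 0 0 0" --pt "-18 -0.9 0 0 0" --pt "-24 -1.2 1 0 0" --pt "-30 -1.4 3 0 0"

```text
time: 42.9
position: [0.4634, -0.3902, 0.1402]
tool_rot: [0.725, 0.689, 0.0, 0.002]
ft_force: [0.1, 1.2, -1.2]
grip_width: 0.0008
```

arm_command --pt "-2.3 0 1 0 0" --pt "-2.3 0 1 0 0"

```text
time: 43.15
position: [0.4611, -0.4113, 0.1284]
tool_rot: [0.726, 0.688, 0.0, -0.001]
ft_force: [-0.1, 1.0, -0.2]
grip_width: 0.0004
```

```bash
python3 -c "
from h import *
stat();tgt(.4605,-.4157,.078,87)
p,w=cloud('scene');save(p,'s24',(90,280,290,430),4)
p,w=cloud('wrist');save(p,'w24')
g=p.astype(int)
c=(g[...,1]>60)&(g[...,0]<.5*g[...,1])&(g[...,2]<.75*g[...,1])&(w[...,2]>.06)&(w[...,2]<.08)
q=w[c];print(c.sum(),q.mean(0) if c.sum() else 0)
"
```

```text
t 43.15 pos [ 0.4611 -0.4113  0.1284] toolx ang deg 86.92 q [-0.91  0.63  1.53  0.    0.98 -0.86] F [-0.1  1.  -0.2] w 0.0004
shift cm [-0.45 -0.03  5.04] spin -0.001
809 [ 0.46083736 -0.41201481  0.07163517]
```

View pics/s24.png

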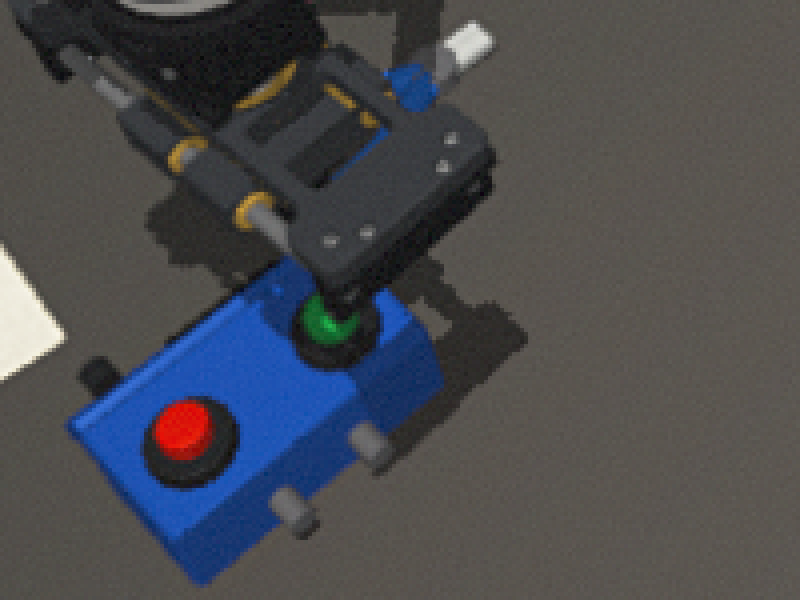

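View pics/w24.png

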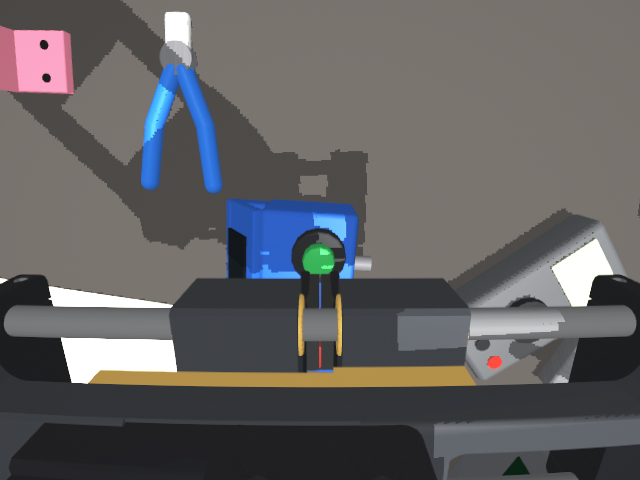

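arm_command --pt "-0.4 0 3 0 0" --pt "-0.4 0 5 0 0" --pt "-0.4 0 5.5 0 0" --pt "-0.4 0 5.9 0 0" --pt "-0.4 0 6.2 0 0"

```text
time: 43.88
position: [0.4619, -0.4148, 0.0685]
tool_rot: [0.725, 0.689, 0.0, 0.0]
ft_force: [-0.4, 2.0, 2.8]
grip_width: 0.0001
```

arm_command --pt "0 0 0.1 0 0" --pt "0 0 0.1 0 0"

```text
time: 44.12
position: [0.4616, -0.4154, 0.0671]
tool_rot: [0.725, 0.688, 0.0, 0.0]
ft_force: [0.5, 2.3, 3.3]
grip_width: 0.0005
```

```bash
python3 -c "
from h import *
stat()"
```

```text
t 44.12 pos [ 0.4616 -0.4154  0.0671] toolx ang deg 87.0 q [-0.91  0.72  1.56  0.    0.86 -0.86] F [0.5 2.3 3.3] w 0.0005
```

arm_command --pt "0 0 0.1 0 0" --pt "0 0 0.2 0 0" --pt "0 0 0.2 0 0"

```text
time: 44.5
position: [0.4616, -0.4156, 0.0663]
tool_rot: [0.725, 0.688, 0.0, 0.001]
ft_force: [-0.9, 4.4, 11.9]
grip_width: 0.0008
```

```bash
python3 -c "
from h import *
stat()"
```

```text
t 44.5 pos [ 0.4616 -0.4156  0.0663] toolx ang deg 87.0 q [-0.91  0.72  1.56  0.    0.86 -0.86] F [-0.9  4.4 11.9] w 0.0008
```

arm_command --pt "0 0 0.1 0 0" --pt "0 0 0.1 0 0" --pt "0 0 -1 0 0" --pt "0 0 -5 0 0" --pt "0 0 -10 0 0"

```text
time: 45.12
position: [0.4601, -0.4154, 0.164]
tool_rot: [0.725, 0.688, -0.0, -0.001]
ft_force: [0.6, -1.2, -0.2]
grip_width: 0.0004
```

arm_command --pt "4 0 -4 0 0" --pt "8 0 -6 0 0" --pt "12 0 -6 0 0" --pt "12 0 -6 0 0" --pt "12 0 -6 0 0"

```text
time: 45.75
position: [0.4675, -0.2965, 0.2244]
tool_rot: [0.725, 0.689, -0.0, 0.001]
ft_force: [0.7, 0.0, 1.2]
grip_width: 0.0004
```

```bash
python3 -c "
from h import *
stat()
p,w=cloud('scene');save(p,'s25')
m=(w[...,2]>0.09)&(w[...,2]<0.14)&(w[...,0]>0.36)&(w[...,0]<0.65)&(w[...,1]>0.09)&(w[...,1]<0.28)
print('lid z',np.median(w[m][:,2]))
p,w=cloud('top')
g=p.astype(int)
for nm,c in [('green',(g[...,1]>110)&(g[...,0]<80)&(g[...,2]<100)),('red',(g[...,0]>150)&(g[...,1]<60)&(g[...,2]<60))]:
        c=c&(w[...,2]>0.05)&(w[...,2]<0.08)&(w[...,1]<-.3)&(w[...,1]>-.6)
        q=w[c];print(nm,c.sum(),q.mean(0).round(4) if c.sum() else '')
d=cv2.absdiff(p,np.load('top0.npz')['p']);save(p,'t25')
"
```

```text
t 45.75 pos [ 0.4675 -0.2965  0.2244] toolx ang deg 87.02 q [-0.77  0.43  1.61 -0.    1.1  -0.71] F [0.7 0.  1.2] w 0.0004
lid z 0.10034691937608808
green 0 
red 0
```

View pics/s25.png

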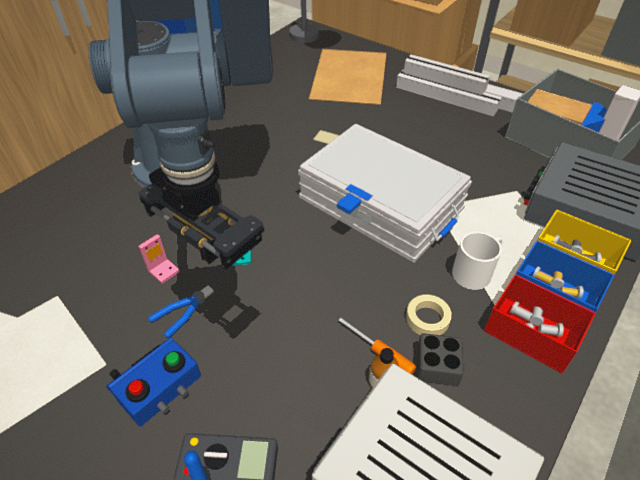

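View pics/t25.png

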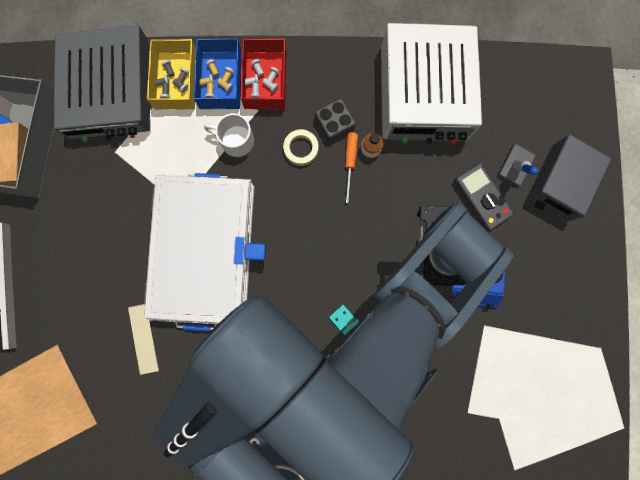

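The last scene picture shows the lid flat and shut at (385,190). The controller is at (155,380) with both buttons up, the bystanders are in place and the arm is clear. I'm handing in.

```bash
python3 -c "
from rig import robot
print(robot.hand_in())"
```

```text
the job is handed in; nothing more can be done
None
```

I finished the job in about 46 s of the 210 s allowed and handed it in; `hand_in` reports no verdict. Four brackets were present. I swung the lid open until it stayed on its stop and let go. I then tipped each bracket over its heel and set them side by side on the box floor, long leg down and amber patch up. Finally I shut the lid, let go and pressed the green start button.

**Last checks:**
- **Brackets:** before I closed the lid, all four short-leg tops read 60 mm, as they should when lying flat on the floor, and all four patches faced up. They can't be seen with the lid shut.
- **Lid:** its top plane matches the starting picture to under 0.001 rad and the same height, within measuring noise.
- **Start button:** the fingertips stopped at 66.3 mm with about 12 N, against 66 mm and 4 N for fully pressed. I then pushed 1 mm further before backing off.
- **Left alone:** the red button was not touched. The bystanders and the pink and turquoise look-alikes looked unmoved in the final pictures.

The colour check on the buttons after the press found nothing, because the arm hid them from the top camera; the scene picture showed both buttons standing up. No other check failed or disagreed.

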